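Seat a gasket sandwich under the sprung arm and hold it on its stop

TASK

Make up the gasket sandwich in the seating jig: lay the cork gasket sheet flat on the jig's steel anvil between the locating pins, then set the loose steel platen flat on top of it between the same pins, lowering each into place rather than dropping it. Then take the cross handle of the jig's sprung arm, swing the arm over and down until it is hard on its stop screw with its foot pressing on the platen, and finish while still holding it there by the handle, because the arm springs back if it is let go. Leave the loupe, the bearing and the spanner where they lie.

Things in the scene. Friction and masses are not known exactly. Their poses are not given: they have to be found in the camera images.
- jig: fixed gasket seating jig on a grey base 200x120x14 mm (x from -75 to +125 mm). Origin on the bench under the centre of its steel anvil; x runs along the base from the anvil to the hanger that carries the arm, z up. The hanger's two cheeks reach 91 mm up. At the front a stop screw stands at x = -52 mm, y = 0, 63 mm high.
- anvil_top (a point): centre of the anvil's top face, 64 mm (jig x) by 50 mm (jig y), 26 mm above the bench. Eight 6 mm round pins with tapered tops, 40 mm above the bench, stand round it with 2 mm play to a 64x50 mm plate: at x = +-25, y = +-30 mm and at x = +-37, y = +-14 mm. Fingers have room beside the anvil from x = -20 to +20 mm
- pivot (a point): middle of the arm's pivot, a level axis along the jig's y; at x = +75 mm, z = 72 mm of the jig
- jig_arm (a joint): sprung arm, 26 mm wide, in rad: 0 = at rest, leaning back, 115 degrees up from lying forward; grows as it swings up, over and down to the jig's front (-x of the jig); 2.0 = level on the stop screw. Torsion springs drive it back to 0: at the handle about 1.5 N at the start, 5 N near the stop, 10 N on the stop with the foot pressing a complete stack
- handle: plain round steel cross bar that turns freely in the arm's end, 12 mm thick, 126 mm long along the jig's y (its own y), 15 mm collars at the ends. Origin at the bar's middle, 145 mm from the pivot; starts about 0.2 m above the bench, and on the stop is at x = -70, y = 0, z = 72 mm of the jig. Free to grip from 15 to 58 mm either side of its middle
- presser_foot: round steel foot, 22 mm across, of a spring plunger under the arm, 75 mm from the pivot; origin at the centre of its face. It meets the top of a complete stack (44 mm above the bench) about 0.05 rad before the stop; on the stop it is pushed in 4 mm and gives about 9 to 10 N. With no gasket under the platen it does not reach it
- gasket: cork gasket sheet 64x50x6 mm, loose, lying flat on the bench; about 20 g. Origin at the centre of its underside, x along its 64 mm side, z up
- platen: ground steel platen 64x50x12 mm, loose, lying flat on the bench; about 0.3 kg. Origin at the centre of its underside, x along its 64 mm side, z up
- loupe: bystander: small black hand magnifier, 34x67x12 mm, lying loose on the bench; origin at the centre of its underside
- bearing: bystander: ball bearing, 35 mm across, 11 mm high, lying loose on the bench; origin at the centre of its underside
- spanner: bystander: double open spanner, 33x173x6 mm, lying loose on the bench; origin at the centre of its underside
- tester_1: fixed hardness tester standing on the bench between the two places where the layers start, 0.6 m high: reach round its front. Its front faces its own -x; base from x = -0.23 to +0.23 m, y = -0.10 to +0.15 m, 0.17 m high, with a capstan on it; overhanging head from x = -0.23 m, y = -0.05 to +0.12 m, z = 0.45 to 0.6 m
Mind the look-alikes: they are no part of the job. Of the things shaped like the gasket, the cork one is meant.

How it is judged (in metres and radians):
On the way, in this order (a step that is already met when the one before it is completed fails the run):
1. the gasket sheet lies flat on the anvil between the pins, let go (horizontal distance between gasket and anvil_top below 0.005 m and z of gasket in the frame of anvil_top between -0.0025 and 0.0025 m and angle between the x axis of gasket and the x axis of jig, either way round below 0.15 rad and angle between gasket's own z axis and vertical below 0.06 rad and contact force between the fingers and gasket below 0.2 N), for 0.2 s.
2. the platen lies flat on the gasket between the pins, let go (horizontal distance between platen and anvil_top below 0.005 m and z of platen in the frame of anvil_top between 0.0035 and 0.0085 m and angle between the x axis of platen and the x axis of jig, either way round below 0.15 rad and angle between platen's own z axis and vertical below 0.06 rad and contact force between gasket and platen above 0.5 N and contact force between the fingers and platen below 0.2 N), for 0.2 s.
At the end, for the whole second after the job is handed in: Gasket flat on the anvil and platen flat on it, both between the pins (5 mm, 0.15 rad, level to 0.06 rad, height to 2.5 mm), untouched; the fingers hold the handle (over 2 N) with the arm on its stop (joint over 1.96 of 2.0 rad) and the foot pressing the platen with over 4 N (all of step 1 and value of joint jig_arm above 1.96 rad and contact force between the fingers and handle above 2 N and contact force between each of presser_foot, gasket and platen above 4 N and horizontal distance between platen and anvil_top below 0.005 m and z of platen in the frame of anvil_top between 0.0035 and 0.0085 m and angle between the x axis of platen and the x axis of jig, either way round below 0.15 rad and angle between platen's own z axis and vertical below 0.06 rad and contact force between the fingers and platen below 0.2 N); the arm keeps its last pose, push and grip.
It fails at once if the platen is dropped into the jig (horizontal distance between platen and anvil_top below 0.03 m and z of platen in the frame of anvil_top below 0.05 m and linear speed of platen above 0.7 m/s).
It fails at once if the gasket sheet is dropped into the jig (horizontal distance between gasket and anvil_top below 0.03 m and z of gasket in the frame of anvil_top below 0.05 m and linear speed of gasket above 0.7 m/s).
It fails at once if the loupe, the bearing or the spanner is shifted more than 30 mm (distance of any of loupe, bearing, spanner from where it was at the start of the episode above 0.03 m).
It also fails if it takes over 72 s, if anything falls off the work surface, if the arm or the gripper's body presses on something with over 40 N, if the wrist force passes 120 N, or if a joint passes its speed limit or range.

ROBOT

A 6-joint arm with a two-finger parallel gripper is mounted at the origin on a cart in front of the work surface, level with it; the furniture and walls round the work are solid. World frame = base frame: x ahead of the robot, y to its left, z up, the work surface at z = 0. Lengths are in m, angles in degrees, forces in N, time in s.
With the tool pointing down it reaches from about 0.225 to 0.875 m from the base axis. Payload 3.4 kg.
Tool frame: the origin (TCP) lies midway between the tips of the shut fingers; the grasp point (between the pads) lies 19 mm behind it (manip.grasp_offset is the distance from the TCP to the grasp point, in m); z points along the fingers, y is the direction in which the jaws open and shut (so a half turn about z gives the same grasp; the last joint's range is limited). The gripper opens to 85 mm and grips with 20 to 120 N. Pads are 22 mm wide; open, the fingers measure 114 mm over their backs; the gripper's body (76 mm by 85 mm) begins 54 mm behind the grasp point. The pads swing forward as they close: fully open they stand 13 mm farther back than shut.
Start: joints at [-76.604, 15.808, 86.224, -0, 77.962, -6.933], TCP at [0.2, -0.539, 0.202] pointing down, gripper open.
Joint ranges: [-165.64, 165.64], [-43.16, 119.46], [12.63, 154.43], [-67.54, 247.53], [6.08, 155.33], [-154.97, 154.97]. Speed limits (degrees/s): [147.25, 147.25, 180, 180, 180, 180].

INTERFACE

Orientations are given as a 3x3 rotation matrix whose columns are the frame's x, y, z axes.
In Python, from cell import sensors, optics, job_done, manip gives the robot as it stands. The module is installed in compiled form; this text tells all that it offers.
- The arm moves only by the tool step_arm, never from a script. Its argument "increments" is a list of rows, each a list of 5 numbers: the shift along the world's x, y, z normalised to -1 to 1, where 1 is 120 mm, then the turn about the world's z normalised to -1 to 1, where 1 is 30 degrees, then the closure in counts, from 0 (fully open) to 255 (shut). In form: [[dx, dy, dz, turn, fingers], ...]. A call has 1 to 8 rows; each row shifts and turns the commanded pose from where the row before left it; what a row does not reach is not made up. A row lasts 1/10 s, in which the tool goes at most 50 mm and 8.59 degrees, less where a joint would pass 70% of its speed; a pose out of reach is approached as far as the arm can. A call with a number of a shift or a turn outside -1 to 1 is refused whole. A call with a gripper value outside its range is refused whole. The fingers move at their own pace and stop on an object; "grip_force" is the grip in N (left out, the last holds). Time passes only in rows, so rows that do not move let the fingers close. It gives the time, the measured TCP pose, the force and the opening at its end, in the units of the state.
- sensors.get_state(): the state, without advancing time (a new reading comes with each control period).
- optics.read_camera(name): name is "scene" or "top" or "wrist"; returns a dict with "img" (384x512x3 uint8, red, green, blue), "fov_y" (degrees; the focal length in pixels is half the picture's height over the tangent of half this angle, whatever the lens; pixels are square), "cx", "cy" (the principal point, pixels), "R" (3x3) and "t" (3): a world point X has camera coordinates R X + t. Camera axes: x right, y down, z forward; pixel columns grow to the right and rows downward; lengths in m; the calibration is good to about 2 mm. A picture is of the moment at which its call begins. There is no depth.
- job_done(): hands the job in, once; it reports no verdict.
The state is a dict: "time_s": time; "joints": joint angles; "joint_vel": joint speeds; "tau": joint torques, N m; "tcp_pos": TCP position; "eef_rot": TCP orientation; "contact_force": force on the tool from outside, world axes, zero at the start; "moment": the same for the moment, N m; "gripper_width": finger opening in m.
Only numpy, scipy, OpenCV 4.12 (cv2) and the standard library are available. Lean on these libraries where they do the work, as an engineer would, in place of code of your own. Each camera call takes 0.05 s, during which the arm holds its last target.

## Working session

There is one attempt and no reset: what is moved stays moved. The work goes in short steps, Python scripts to look and compute and a tool call to move; the robot and the scene stay as the last step left them, time stands still between calls to the robot, and variables do not carry over. Pictures are saved under pics/ and viewed, and the job is handed in when it is done.

Besides the shell and the picture viewer there is one more tool, called after ">>>" by a JSON object that holds its "method" and its "body", one argument or row to a line. step_arm: Moves the arm, as the interface text tells. Scaled input: -1 to 1 covers 120 mm each way for a shift and 30 degrees each way for a turn. Its arguments: {"type":"object","properties":{"increments":{"type":"array"},"grip_force":{"type":"number"}},"required":["increments"]}

```bash
mkdir -p pics
cat > h.py <<'E'
import numpy as np, cv2
from cell import sensors, optics, job_done, manip
def shot(n,f):
    c=optics.read_camera(n); np.savez('pics/'+f+'.npz',**{k:np.array(v) for k,v in c.items()})
    cv2.imwrite('pics/'+f+'.png',c['img'][:,:,::-1]); return c
def load(f):
    return dict(np.load('pics/'+f+'.npz'))
def ray(c,u,v):
    f=192/np.tan(np.radians(float(c['fov_y']))/2)
    d=np.array([(u-c['cx'])/f,(v-c['cy'])/f,1.]); R=c['R'];o=-R.T@c['t'];return o,R.T@d
def plane(c,u,v,z):
    o,d=ray(c,u,v); return o+d*(z-o[2])/d[2]
def proj(c,X):
    f=192/np.tan(np.radians(float(c['fov_y']))/2)
    p=c['R']@np.array(X)+c['t'];return np.array([c['cx']+f*p[0]/p[2],c['cy']+f*p[1]/p[2]])
def crop(f,u0,u1,v0,v1,s,out):
    im=cv2.imread('pics/'+f+'.png')[v0:v1,u0:u1]; cv2.imwrite('pics/'+out+'.png',cv2.resize(im,None,fx=s,fy=s,interpolation=cv2.INTER_CUBIC))
E
python3 - <<'E'
from h import *
for n in ['scene','top','wrist']:
    c=shot(n,n+'0'); print(n,c['fov_y'],c['cx'],c['cy'],(-c['R'].T@c['t']).round(3),c['img'].shape,c['R'].round(2).tolist())
print(sensors.get_state(), manip.grasp_offset)
E
```

```text
scene 43.699430929748345 250.6960267057361 194.4754687161636 [-0.209  1.026  1.427] (384, 512, 3) [[-0.75, -0.66, -0.0], [-0.47, 0.53, -0.7], [0.47, -0.53, -0.71]]
top 57.66028383540306 255.76153913260967 185.56789417786536 [0.437 0.082 1.31 ] (384, 512, 3) [[0.03, -1.0, 0.02], [-0.99, -0.03, -0.14], [0.14, -0.02, -0.99]]
wrist 69.16022950023186 256.1001371707451 184.9270165386592 [ 0.272 -0.511  0.373] (384, 512, 3) [[0.35, -0.94, -0.0], [-0.89, -0.33, 0.3], [-0.28, -0.1, -0.95]]
{'time_s': 0.15, 'joints': array([-7.66043940e+01,  1.58381639e+01,  8.62777858e+01, -8.90384199e-04,
        7.79622484e+01, -6.93352022e+00]), 'joint_vel': array([ 0.05088489, -0.13567347, -0.18824934,  0.02219513, -0.16056782,
        0.03429044]), 'tau': array([ 9.67902124e-04, -4.17146659e+01, -2.46033150e+01, -1.08235581e-04,
        7.63566059e-03,  8.03741585e-06]), 'tcp_pos': array([ 0.19964411, -0.5387695 ,  0.20155513]), 'eef_rot': array([[ 9.37711345e-01,  3.47415205e-01, -3.30976215e-04],
       [ 3.47415331e-01, -9.37710422e-01,  1.32416271e-03],
       [ 1.49674413e-04, -1.35666860e-03, -9.99999069e-01]]), 'contact_force': array([-0.34284616, -0.25003508,  0.00473752]), 'moment': array([-0.00146919,  0.01455033, -0.00904669]), 'gripper_width': 0.08546923357618887} 0.0187
```

View pics/scene0.png

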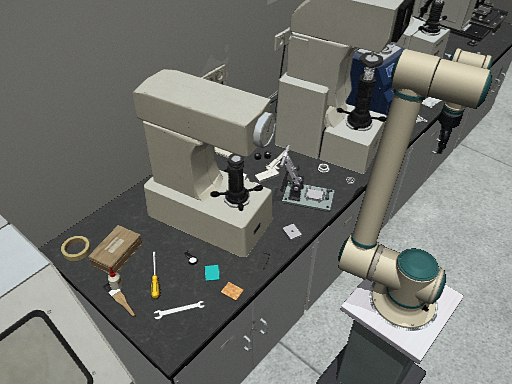

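View pics/top0.png

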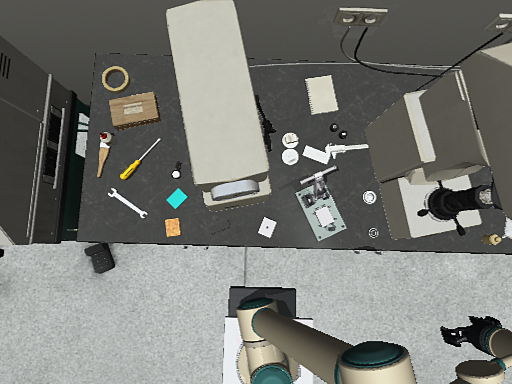

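View pics/wrist0.png

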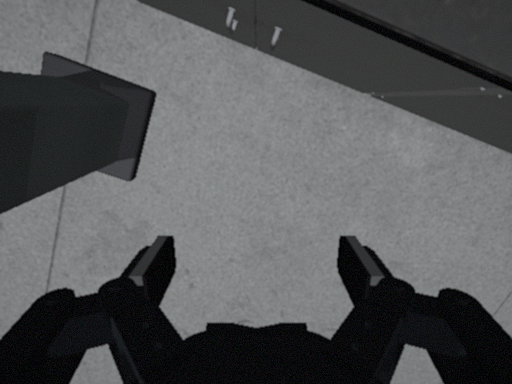

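Run:
```python
from h import *
crop('top0',95,295,120,250,4,'c1'); crop('top0',250,400,110,250,5,'c2'); crop('scene0',240,360,130,250,5,'c3'); crop('scene0',150,310,215,310,5,'c4')
c=load('top0')
for n,u,v in [('cork',173,227),('teal',177,198),('platen',267,227),('anvil',323,216)]: print(n,plane(c,u,v,0.0 if n!='anvil' else .026).round(3))
```

```text
cork [0.464 0.363 0.   ]
teal [0.573 0.355 0.   ]
platen [0.474 0.014 0.   ]
anvil [ 0.52  -0.19   0.026]
```

View pics/c1.png

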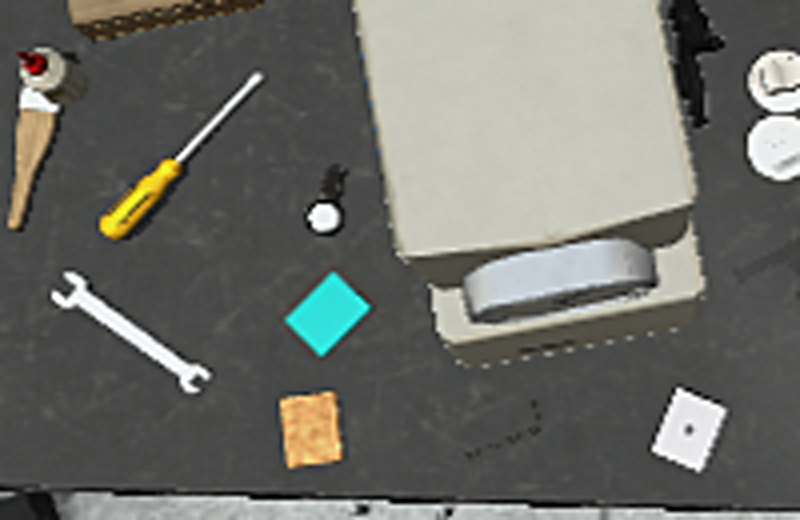

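View pics/c2.png

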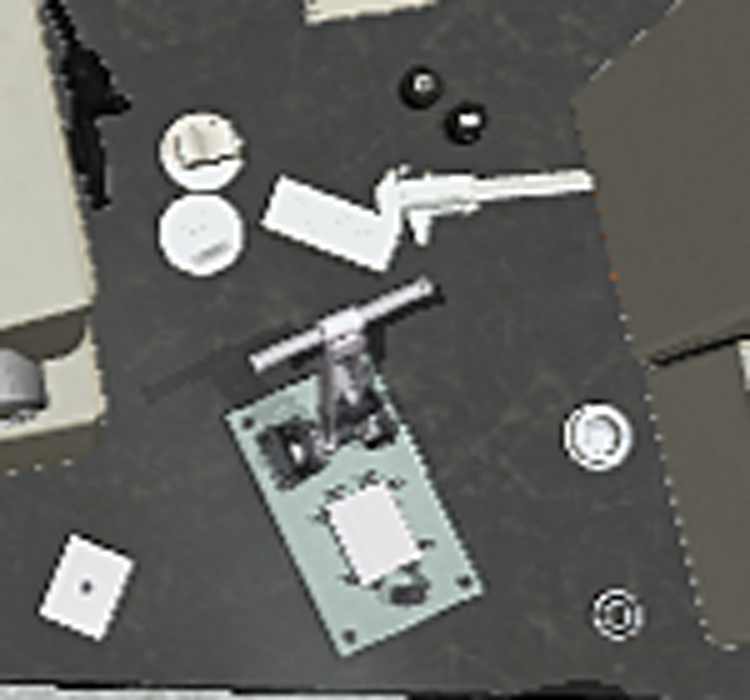

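View pics/c3.png

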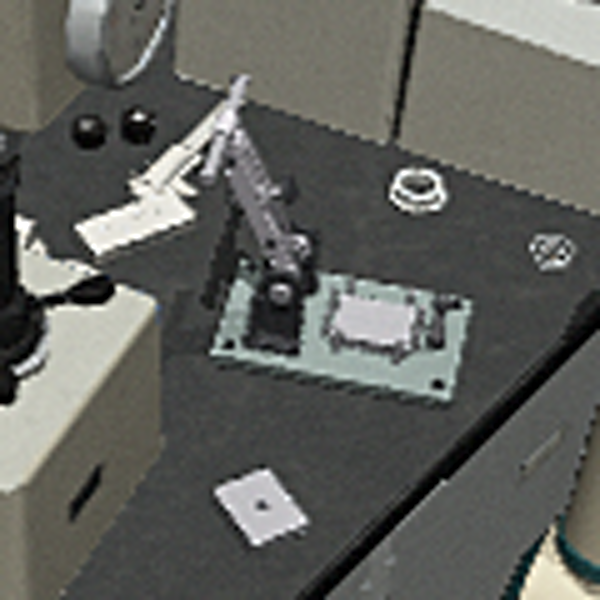

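View pics/c4.png

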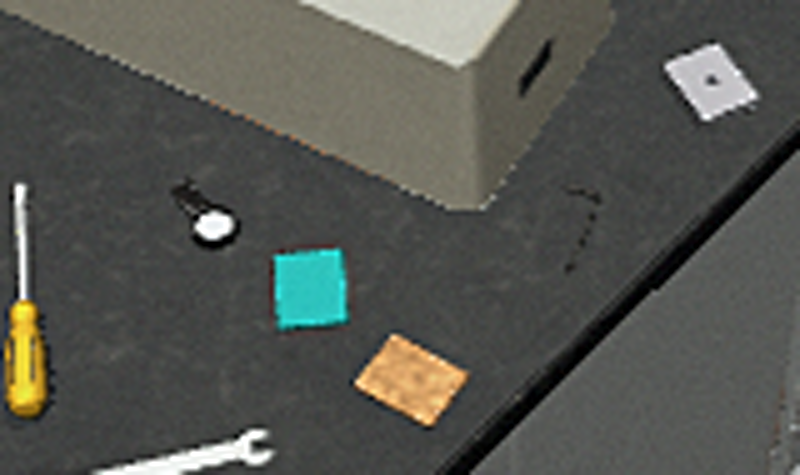

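Gasket-shaped things in the top view: cork-coloured (173,227) and teal (177,198). The orange speckled one is cork, so it is the one meant (confirmed in the crop). The platen is the grey plate at (267,227), and the jig anvil is at (323,216).

```bash
cat >> h.py <<'E'
def rect(c,mask,z):
    mask=mask.astype(np.uint8)
    n,l,s,ce=cv2.connectedComponentsWithStats(mask); k=1+np.argmax(s[1:,4])
    vv,uu=np.nonzero(l==k)
    cn,_=cv2.findContours((l==k).astype(np.uint8),cv2.RETR_EXTERNAL,cv2.CHAIN_APPROX_NONE)
    P=np.array([plane(c,u,v,z)[:2] for u,v in cn[0][:,0]])
    cen=np.mean([plane(c,u,v,z)[:2] for u,v in zip(uu,vv)],0)
    r=cv2.minAreaRect((P*1000).astype(np.float32))
    box=cv2.boxPoints(r); e=[box[1]-box[0],box[2]-box[1]]; e=max(e,key=np.linalg.norm)
    ang=np.degrees(np.arctan2(e[1],e[0]))
    if ang>90: ang-=180
    if ang<=-90: ang+=180
    return dict(cen=(cen*1000).round(1),rect=np.round(r[0],1),size=np.round(r[1],1),longang=round(float(ang),1),npx=len(uu),px=(uu.mean().round(1),vv.mean().round(1)))
def win(c,m,u0,u1,v0,v1):
    w=np.zeros(m.shape,bool); w[v0:v1,u0:u1]=1; return m&w
E
python3 - <<'E'
from h import *
for f,ws in [('top0',dict(cork=(155,190,210,245),plat=(250,285,210,245),anv=(312,336,203,230),base=(290,350,180,245))),('scene0',dict(cork=(215,250,275,305),plat=(278,305,218,245),anv=(302,326,184,204),base=(280,340,175,215)))]:
    c=load(f);im=c['img'].astype(int);r,g,b=im[...,0],im[...,1],im[...,2]
    cork=(r-b>50); br=(im.min(2)>150)
    print(f,'cork',rect(c,win(c,cork,*ws['cork']),.006))
    print('plat',rect(c,win(c,br,*ws['plat']),.012))
    print('anv',rect(c,win(c,(br&(r>=g)),*ws['anv']),.026))
    print('base',rect(c,win(c,(g>r+8)&(g>110),*ws['base']),.014))
E
```

```text
top0 cork {'cen': array([464.3, 364.7]), 'rect': array([464.5, 364.6]), 'size': array([64.2, 51.8]), 'longang': 9.8, 'npx': 250, 'px': (np.float64(172.3), np.float64(226.9))}
plat {'cen': array([474.,  16.]), 'rect': array([474.1,  16. ]), 'size': array([48.7, 63.3]), 'longang': -20.7, 'npx': 226, 'px': (np.float64(266.7), np.float64(227.0))}
anv {'cen': array([ 520.8, -194.9]), 'rect': array([ 520.8, -195.2]), 'size': array([61.6, 47. ]), 'longang': 26.9, 'npx': 216, 'px': (np.float64(324.3), np.float64(215.8))}
base {'cen': array([ 526.1, -184.8]), 'rect': array([ 542.7, -183.6]), 'size': array([198.3, 119.8]), 'longang': 26.2, 'npx': 957, 'px': (np.float64(320.9), np.float64(214.6))}
scene0 cork {'cen': array([464.5, 368.5]), 'rect': array([465. , 368.3]), 'size': array([64.5, 51. ]), 'longang': 9.5, 'npx': 232, 'px': (np.float64(231.8), np.float64(290.6))}
plat {'cen': array([474. ,  19.3]), 'rect': array([474.1,  18.8]), 'size': array([48.9, 62.9]), 'longang': -20.9, 'npx': 154, 'px': (np.float64(291.7), np.float64(230.9))}
anv {'cen': array([ 523.5, -190.2]), 'rect': array([ 520.7, -191.3]), 'size': array([59.4, 48.9]), 'longang': 27.0, 'npx': 96, 'px': (np.float64(313.8), np.float64(193.6))}
base {'cen': array([ 526.2, -164.5]), 'rect': array([ 543., -179.]), 'size': array([197.8, 118.6]), 'longang': 25.7, 'npx': 426, 'px': (np.float64(309.3), np.float64(198.8))}
```

>>> {"method": "step_arm", "body": {
  "increments": [
    [0.11,0.377,0,0.28,0],
    [0.11,0.377,0,0.28,0],
    [0.11,0.377,0,0.28,0],
    [0.11,0.377,0,0.28,0],
    [0.11,0.377,0,0.28,0],
    [0.11,0.377,0,0.28,0],
    [0.11,0.377,0,0.28,0],
    [0.11,0.377,0,0.28,0]
  ]
}}

```text
time_s: 0.95
tcp_pos: [0.3053, -0.1754, 0.2022]
eef_rot: [[0.038, 0.999, 0.001], [0.999, -0.038, -0.0], [0.0, 0.001, -1.0]]
contact_force: [0.3, 0.6, 1.3]
gripper_width: 0.0851
```

>>> {"method": "step_arm", "body": {
  "increments": [
    [0.11,0.377,0,0.28,0],
    [0.11,0.377,0,0.28,0],
    [0.11,0.377,0,0.28,0],
    [0.11,0.377,0,0.28,0],
    [0.11,0.377,0,0.28,0],
    [0.11,0.377,0,0.28,0],
    [0.11,0.377,0,0.28,0],
    [0.11,0.377,0,0.28,0]
  ]
}}

```text
time_s: 1.75
tcp_pos: [0.4109, 0.1867, 0.2022]
eef_rot: [[-0.907, 0.421, 0.0], [0.421, 0.907, -0.0], [-0.0, -0.0, -1.0]]
contact_force: [1.0, -0.0, -0.2]
gripper_width: 0.0859
```

>>> {"method": "step_arm", "body": {
  "increments": [
    [0.11,0.377,-0.1,0.28,0],
    [0.11,0.377,-0.1,0.28,0],
    [0.11,0.377,-0.1,0.28,0],
    [0.11,0.377,-0.1,0.28,0],
    [0,0,0,0,90],
    [0,0,0,0,90]
  ]
}}

```text
time_s: 2.35
tcp_pos: [0.4631, 0.3659, 0.1529]
eef_rot: [[-0.989, -0.146, -0.002], [-0.146, 0.989, -0.002], [0.003, -0.002, -1.0]]
contact_force: [0.1, -0.3, 0.3]
gripper_width: 0.059
```

Run:
```python
from h import *
c=shot('wrist','w1'); s=sensors.get_state()
R=s['eef_rot'];print(s['tcp_pos'].round(4),np.degrees(np.arctan2(R[1,0],R[0,0])).round(2),s['gripper_width'],s['time_s'],s['joints'].round(1))
im=c['img'].astype(int)
m=(im[...,0]-im[...,2]>50)
print(rect(c,m,.006)); print((-c['R'].T@c['t']))
```

```text
[0.4631 0.365  0.1536] -171.68 0.0551200490411777 2.4 [ 31.5  18.9  88.8  -0.   72.4 -66.8]
{'cen': array([463.9, 366.3]), 'rect': array([464.8, 366.1]), 'size': array([65.1, 50.4]), 'longang': 9.6, 'npx': 2320, 'px': (np.float64(255.9), np.float64(166.5))}
[0.38797935 0.35607504 0.32478605]
```

View pics/w1.png

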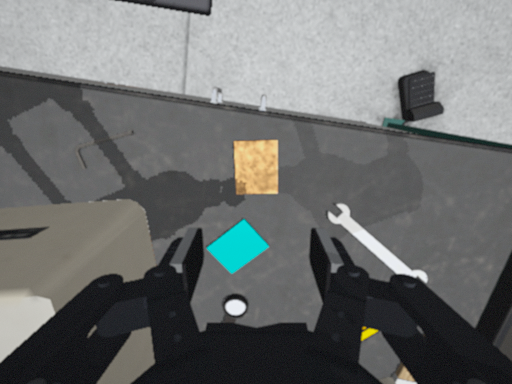

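>>> {"method": "step_arm", "body": {
  "increments": [
    [0.012,0.011,-0.3,0.045,85],
    [0,0,-0.3,0,85],
    [0,0,-0.3,0,85],
    [0,0,-0.25,0,85],
    [0,0,0,0,85]
  ]
}}

```text
time_s: 2.9
tcp_pos: [0.462, 0.3632, 0.0133]
eef_rot: [[-0.986, -0.166, -0.007], [-0.166, 0.986, -0.005], [0.008, -0.003, -1.0]]
contact_force: [-0.6, 0.1, 0.2]
gripper_width: 0.0573
```

Run:
```python
from h import *
c=shot('wrist','w2'); s=sensors.get_state()
print(s['tcp_pos'].round(4),s['contact_force'],s['gripper_width'])
crop('w2',130,400,120,320,3,'w2c')
```

```text
[0.4639 0.3647 0.0156] [-0.20853592  0.04947069  1.30813766] 0.05705392184569319
```

View pics/w2c.png

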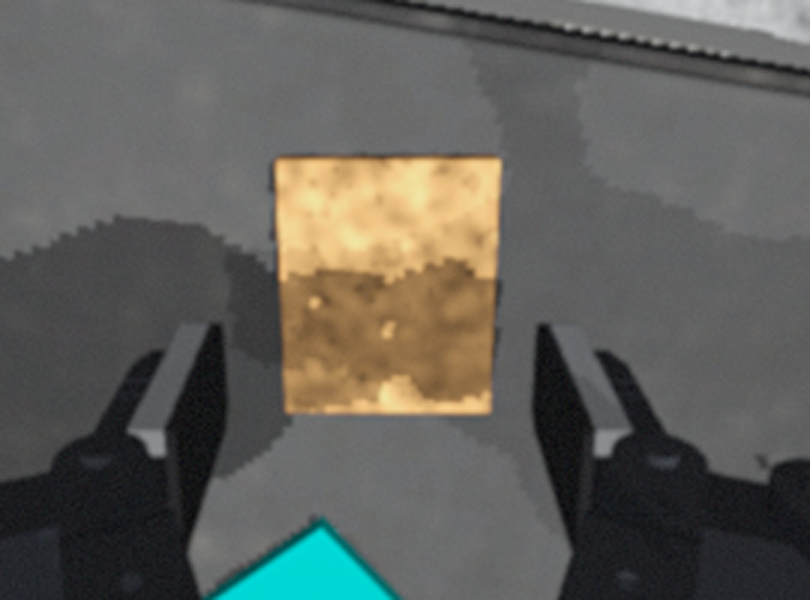

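>>> {"method": "step_arm", "body": {
  "increments": [
    [0,0.012,-0.06,0,85],
    [0,0,-0.025,0,85],
    [0,0,0,0,85],
    [0,0,0,0,85]
  ]
}}

```text
time_s: 3.35
tcp_pos: [0.4657, 0.3686, 0.007]
eef_rot: [[-0.986, -0.168, 0.001], [-0.168, 0.986, 0.001], [-0.002, 0.001, -1.0]]
contact_force: [-0.0, -0.5, -0.5]
gripper_width: 0.0571
```

>>> {"method": "step_arm", "body": {
  "increments": [
    [0,0,-0.015,0,85],
    [0,0,0,0,85]
  ]
}}

```text
time_s: 3.55
tcp_pos: [0.4652, 0.3684, 0.0043]
eef_rot: [[-0.986, -0.168, 0.0], [-0.168, 0.986, 0.0], [-0.0, 0.0, -1.0]]
contact_force: [-0.2, -1.1, 0.6]
gripper_width: 0.057
```

>>> {"method": "step_arm", "body": {
  "increments": [
    [0,0,-0.012,0,85],
    [0,0,0,0,85]
  ]
}}

```text
time_s: 3.75
tcp_pos: [0.465, 0.3683, 0.0026]
eef_rot: [[-0.986, -0.168, -0.0], [-0.168, 0.986, -0.0], [0.0, -0.0, -1.0]]
contact_force: [-0.0, 0.7, -0.1]
gripper_width: 0.0569
```

>>> {"method": "step_arm", "body": {
  "increments": [
    [0,-0.015,-0.012,0,85],
    [0,0,0,0,85]
  ]
}}

```text
time_s: 3.95
tcp_pos: [0.465, 0.3662, 0.0011]
eef_rot: [[-0.986, -0.168, -0.001], [-0.168, 0.986, -0.0], [0.001, -0.0, -1.0]]
contact_force: [0.8, 0.1, -1.4]
gripper_width: 0.0571
```

>>> {"method": "step_arm", "body": {
  "increments": [
    [0,0,-0.012,0,85],
    [0,0,0,0,85]
  ]
}}

```text
time_s: 4.15
tcp_pos: [0.4651, 0.3664, -0.0003]
eef_rot: [[-0.986, -0.168, -0.0], [-0.168, 0.986, -0.0], [0.0, -0.0, -1.0]]
contact_force: [-0.1, 1.2, 0.2]
gripper_width: 0.0568
```

>>> {"method": "step_arm", "body": {
  "increments": [
    [0,0,-0.008,0,85],
    [0,0,0,0,85]
  ]
}}

```text
time_s: 4.35
tcp_pos: [0.4651, 0.3665, -0.0012]
eef_rot: [[-0.986, -0.168, -0.0], [-0.168, 0.986, -0.0], [0.0, 0.0, -1.0]]
contact_force: [0.1, -0.0, 0.2]
gripper_width: 0.057
```

>>> {"method": "step_arm", "body": {
  "increments": [
    [0,0,-0.008,0,85],
    [0,0,0,0,95],
    [0,0,0,0,140],
    [0,0,0,0,140],
    [0,0,0,0,140],
    [0,0,0,0,140]
  ],
  "grip_force": 25
}}

```text
time_s: 4.95
tcp_pos: [0.4652, 0.3665, -0.002]
eef_rot: [[-0.986, -0.168, 0.0], [-0.168, 0.986, 0.0], [-0.0, 0.0, -1.0]]
contact_force: [0.4, 0.3, 0.2]
gripper_width: 0.0386
```

>>> {"method": "step_arm", "body": {
  "increments": [
    [0,0,0.05,0,140],
    [0,0,0.1,0,140],
    [0,0,0.2,0,140],
    [0,0,0.3,0,140],
    [0,0,0,0,140]
  ]
}}

```text
time_s: 5.45
tcp_pos: [0.4689, 0.3689, 0.082]
eef_rot: [[-0.986, -0.168, 0.01], [-0.168, 0.986, 0.006], [-0.011, 0.004, -1.0]]
contact_force: [0.5, 0.5, 0.8]
gripper_width: 0.0383
```

Run:
```python
from h import *
c=shot('wrist','w3'); s=sensors.get_state()
print(s['tcp_pos'].round(4),s['contact_force'],s['gripper_width'])
crop('w3',130,400,120,320,3,'w3c')
```

```text
[0.4675 0.368  0.0798] [ 1.22788629 -0.12755861 -0.47446342] 0.03864108686021698
```

View pics/w3c.png

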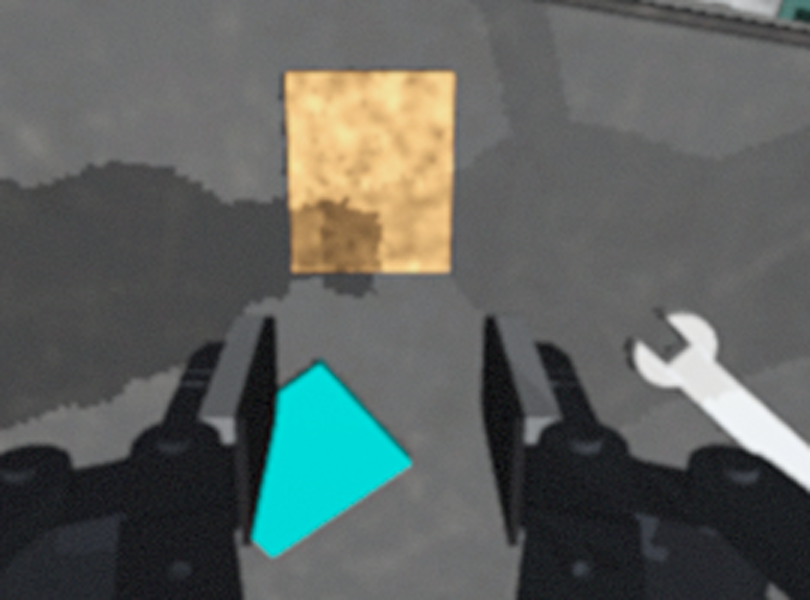

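Run:
```python
from h import *
c=load('w3');im=c['img'].astype(int)
print(rect(c,(im[...,0]-im[...,2]>50),.006))
```

```text
{'cen': array([463.7, 366.2]), 'rect': array([464.6, 366.4]), 'size': array([64.6, 50.8]), 'longang': 9.7, 'npx': 3689, 'px': (np.float64(253.0), np.float64(176.4))}
```

>>> {"method": "step_arm", "body": {
  "increments": [
    [0,0,0,0,85],
    [0,0,0,0,85],
    [0,0,0,0,85]
  ]
}}

```text
time_s: 5.8
tcp_pos: [0.4644, 0.366, 0.0749]
eef_rot: [[-0.986, -0.168, -0.002], [-0.168, 0.986, -0.001], [0.002, -0.001, -1.0]]
contact_force: [0.5, 0.3, -0.3]
gripper_width: 0.0568
```

>>> {"method": "step_arm", "body": {
  "increments": [
    [0,0,-0.3,0,85],
    [0,0,-0.25,0,85],
    [0,0,-0.09,0,85],
    [0,0,0,0,85],
    [0,0,0,0,85],
    [0,0,-0.008,0,85],
    [0,0,0,0,85]
  ]
}}

```text
time_s: 6.5
tcp_pos: [0.4661, 0.3671, -0.0005]
eef_rot: [[-0.986, -0.168, 0.002], [-0.168, 0.986, 0.001], [-0.002, 0.001, -1.0]]
contact_force: [-0.6, 0.6, -0.5]
gripper_width: 0.057
```

>>> {"method": "step_arm", "body": {
  "increments": [
    [0,0,-0.008,0,85],
    [0,0,0,0,85]
  ]
}}

```text
time_s: 6.7
tcp_pos: [0.4654, 0.3667, -0.0022]
eef_rot: [[-0.986, -0.168, 0.001], [-0.168, 0.986, 0.001], [-0.001, 0.0, -1.0]]
contact_force: [-0.5, -0.3, 0.1]
gripper_width: 0.0567
```

>>> {"method": "step_arm", "body": {
  "increments": [
    [0,0,-0.008,0,85],
    [0,0,0,0,85]
  ]
}}

```text
time_s: 6.9
tcp_pos: [0.4651, 0.3665, -0.0037]
eef_rot: [[-0.986, -0.168, -0.0], [-0.168, 0.986, 0.0], [0.0, 0.0, -1.0]]
contact_force: [0.4, 0.6, -0.4]
gripper_width: 0.0568
```

>>> {"method": "step_arm", "body": {
  "increments": [
    [0,0,-0.008,0,85],
    [0,0,0,0,85]
  ]
}}

```text
time_s: 7.1
tcp_pos: [0.4651, 0.3665, -0.0048]
eef_rot: [[-0.986, -0.168, -0.0], [-0.168, 0.986, -0.0], [0.0, -0.0, -1.0]]
contact_force: [0.6, 1.0, -0.3]
gripper_width: 0.0571
```

>>> {"method": "step_arm", "body": {
  "increments": [
    [0,0,-0.008,0,85],
    [0,0,0,0,85]
  ]
}}

```text
time_s: 7.3
tcp_pos: [0.4651, 0.3665, -0.0058]
eef_rot: [[-0.986, -0.168, -0.0], [-0.168, 0.986, -0.0], [0.0, -0.0, -1.0]]
contact_force: [-0.1, 0.6, -0.1]
gripper_width: 0.0566
```

>>> {"method": "step_arm", "body": {
  "increments": [
    [0,0,-0.008,0,85],
    [0,0,0,0,85]
  ]
}}

```text
time_s: 7.5
tcp_pos: [0.4651, 0.3665, -0.0067]
eef_rot: [[-0.986, -0.168, -0.0], [-0.168, 0.986, -0.0], [0.0, 0.0, -1.0]]
contact_force: [-0.7, -0.4, 0.4]
gripper_width: 0.0568
```

>>> {"method": "step_arm", "body": {
  "increments": [
    [0,0,-0.008,0,85],
    [0,0,0,0,85]
  ]
}}

```text
time_s: 7.7
tcp_pos: [0.4651, 0.3665, -0.0077]
eef_rot: [[-0.986, -0.168, -0.0], [-0.168, 0.986, -0.0], [0.0, 0.0, -1.0]]
contact_force: [-0.1, -0.6, 0.6]
gripper_width: 0.0565
```

Run:
```python
from h import *
c=shot('wrist','w4'); s=sensors.get_state()
print(s['tcp_pos'].round(4),s['contact_force'],s['gripper_width'])
crop('w4',130,400,120,320,3,'w4c')
```

```text
[ 0.4651  0.3665 -0.0076] [0.25640679 0.07276694 0.20409908] 0.056933419853222124
```

View pics/w4c.png

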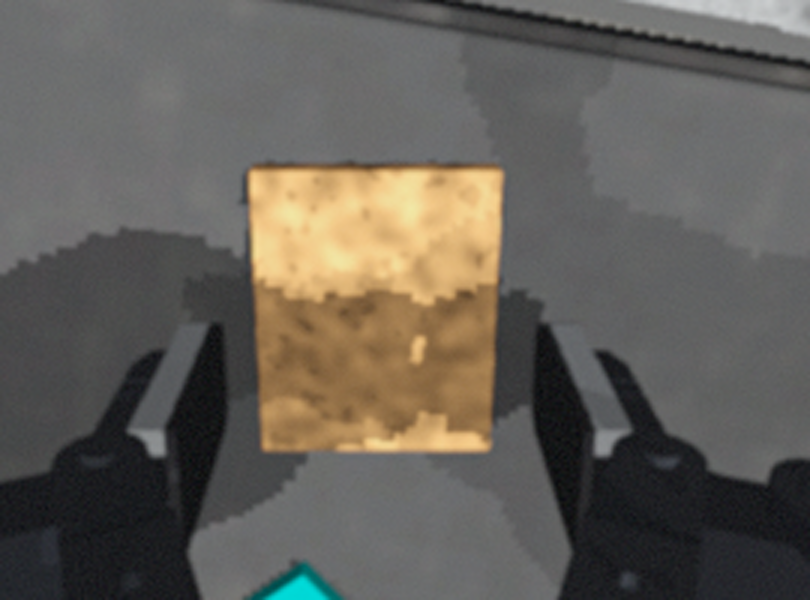

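Run:
```python
from h import *
for f,l,r,w in [('w4',(222,325),(535,325),.0569),('w3',(272,317),(487,317),.0386)]:
    c=load(f)
    A=[130+l[0]/3,120+l[1]/3];B=[130+r[0]/3,120+r[1]/3]
    o,a=ray(c,*A);_,b=ray(c,*B); d=w/np.linalg.norm(a-b); print(f,o,d,o+a*d,o+b*d, (c['R']@c['R'].T)[0,0])
```

```text
w4 [0.38993372 0.35467221 0.16407109] 0.15189933448410195 [0.46170252 0.33794908 0.02619178] [0.45221234 0.39405208 0.02617309] 1.0000000000000029
w3 [0.39196691 0.3559938  0.2528819 ] 0.15001572561981644 [0.46135065 0.34893792 0.11691673] [0.45490836 0.3869962  0.11707222] 1.0000000000000018
```

>>> {"method": "step_arm", "body": {
  "increments": [
    [0,0,-0.008,0,85],
    [0,0,0,0,85]
  ]
}}

```text
time_s: 7.95
tcp_pos: [0.4651, 0.3665, -0.0086]
eef_rot: [[-0.986, -0.168, -0.0], [-0.168, 0.986, -0.0], [0.0, 0.0, -1.0]]
contact_force: [0.5, -0.3, 0.8]
gripper_width: 0.0568
```

>>> {"method": "step_arm", "body": {
  "increments": [
    [0,0,-0.008,0,85],
    [0,0,0,0,85]
  ]
}}

```text
time_s: 8.15
tcp_pos: [0.4651, 0.3665, -0.0096]
eef_rot: [[-0.986, -0.168, -0.0], [-0.168, 0.986, -0.0], [0.0, -0.0, -1.0]]
contact_force: [-1.2, -0.4, 0.4]
gripper_width: 0.0569
```

>>> {"method": "step_arm", "body": {
  "increments": [
    [0,0,-0.008,0,85],
    [0,0,0,0,85]
  ]
}}

```text
time_s: 8.35
tcp_pos: [0.4651, 0.3665, -0.0105]
eef_rot: [[-0.986, -0.168, -0.0], [-0.168, 0.986, -0.0], [0.0, -0.0, -1.0]]
contact_force: [0.0, -0.1, 0.2]
gripper_width: 0.0571
```

>>> {"method": "step_arm", "body": {
  "increments": [
    [0,0,0,0,100],
    [0,0,0,0,140],
    [0,0,0,0,140],
    [0,0,0,0,140],
    [0,0,0,0,140]
  ],
  "grip_force": 25
}}

```text
time_s: 8.85
tcp_pos: [0.4652, 0.3665, -0.0104]
eef_rot: [[-0.986, -0.168, 0.0], [-0.168, 0.986, 0.0], [-0.0, 0.0, -1.0]]
contact_force: [0.9, -1.1, 0.1]
gripper_width: 0.0389
```

Run:
```python
from h import *
c=shot('wrist','w5'); s=sensors.get_state()
print(s['tcp_pos'].round(4),s['contact_force'],s['gripper_width'])
crop('w5',130,400,120,320,3,'w5c')
```

```text
[ 0.4652  0.3666 -0.0104] [ 0.53684374 -0.11176369 -0.5079855 ] 0.038370726486881106
```

View pics/w5c.png

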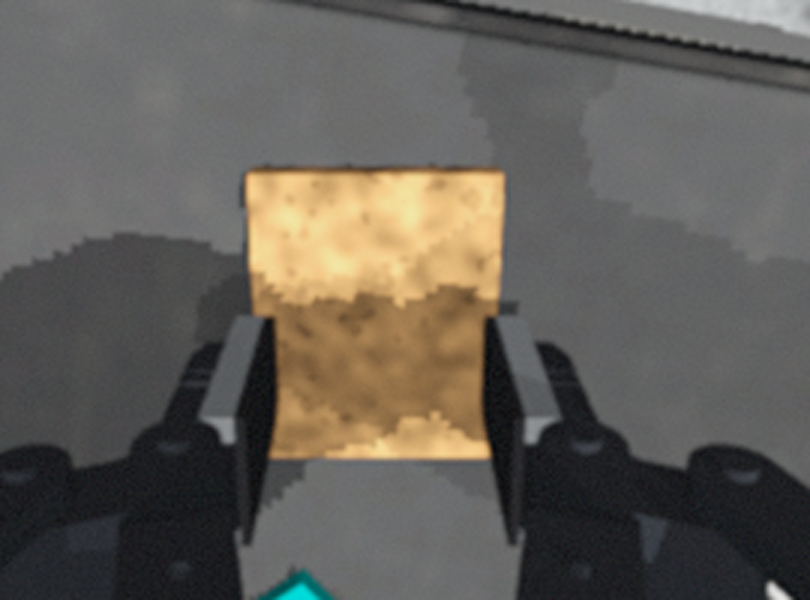

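Run:
```python
from h import *
for f in ['w1','w2','w3','w4','w5']:
    c=load(f);im=c['img'].astype(int); print(f,rect(c,(im[...,0]-im[...,2]>50),.006))
c=load('w5')
for z in [-.0104,0,.01,.02,.03]: print(z,proj(c,[.4652,.3665,z]))
s=shot('scene','s5');print(proj(s,[.4652,.3665,-.0104]),proj(s,[.4652,.3665,.02]));
u,v=proj(s,[.4652,.3665,0]).astype(int);crop('s5',u-50,u+50,v-60,v+40,6,'s5c')
```

```text
w1 {'cen': array([463.9, 366.3]), 'rect': array([464.8, 366.1]), 'size': array([65.1, 50.4]), 'longang': 9.6, 'npx': 2320, 'px': (np.float64(255.9), np.float64(166.5))}
w2 {'cen': array([463. , 366.1]), 'rect': array([464.5, 366.4]), 'size': array([64.2, 50.5]), 'longang': 9.6, 'npx': 6193, 'px': (np.float64(258.8), np.float64(213.7))}
w3 {'cen': array([463.7, 366.2]), 'rect': array([464.6, 366.4]), 'size': array([64.6, 50.8]), 'longang': 9.7, 'npx': 3689, 'px': (np.float64(253.0), np.float64(176.4))}
w4 {'cen': array([462.9, 366.2]), 'rect': array([464.8, 366.4]), 'size': array([64.7, 50.4]), 'longang': 9.6, 'npx': 7693, 'px': (np.float64(254.8), np.float64(221.5))}
w5 {'cen': array([461.9, 366.4]), 'rect': array([464.6, 366.4]), 'size': array([64.5, 50.3]), 'longang': 9.6, 'npx': 7444, 'px': (np.float64(255.3), np.float64(221.8))}
-0.0104 [254.78964917 216.7110903 ]
0 [254.71231393 223.39790535]
0.01 [254.62929332 230.57630849]
0.02 [254.5362201  238.62391267]
0.03 [254.43115079 247.70876336]
[232.18741512 292.75484572] [231.93491464 287.8567823 ]
```

View pics/s5c.png

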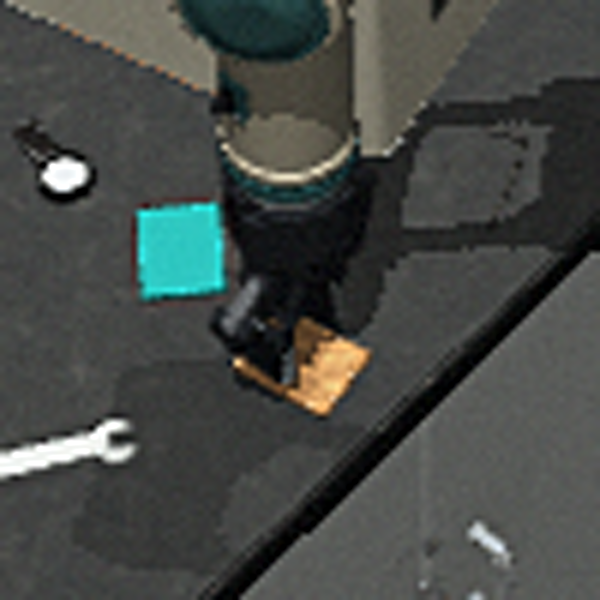

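>>> {"method": "step_arm", "body": {
  "increments": [
    [0,0,0,0,85],
    [0,0,0,0,85],
    [0,0,-0.02,0,85],
    [0,0,-0.015,0,85],
    [0,0,0,0,85]
  ]
}}

```text
time_s: 9.45
tcp_pos: [0.4649, 0.3663, -0.015]
eef_rot: [[-0.986, -0.168, -0.001], [-0.168, 0.986, -0.0], [0.001, -0.0, -1.0]]
contact_force: [0.1, -0.2, 0.8]
gripper_width: 0.0568
```

>>> {"method": "step_arm", "body": {
  "increments": [
    [0,0,-0.012,0,85],
    [0,0,0,0,85]
  ]
}}

```text
time_s: 9.65
tcp_pos: [0.4651, 0.3665, -0.0163]
eef_rot: [[-0.986, -0.168, -0.0], [-0.168, 0.986, -0.0], [0.0, -0.0, -1.0]]
contact_force: [0.9, 0.1, -0.0]
gripper_width: 0.0571
```

>>> {"method": "step_arm", "body": {
  "increments": [
    [0,0,-0.012,0,85],
    [0,0,0,0,85]
  ]
}}

```text
time_s: 9.85
tcp_pos: [0.4651, 0.3665, -0.0177]
eef_rot: [[-0.986, -0.168, -0.0], [-0.168, 0.986, -0.0], [0.0, -0.0, -1.0]]
contact_force: [-0.7, 0.3, -0.7]
gripper_width: 0.0567
```

>>> {"method": "step_arm", "body": {
  "increments": [
    [0,0,-0.012,0,85],
    [0,0,0,0,85]
  ]
}}

```text
time_s: 10.05
tcp_pos: [0.4651, 0.3664, -0.0191]
eef_rot: [[-0.986, -0.168, -0.0], [-0.168, 0.986, -0.0], [0.0, -0.0, -1.0]]
contact_force: [0.1, 0.7, 0.2]
gripper_width: 0.0567
```

>>> {"method": "step_arm", "body": {
  "increments": [
    [0,0,-0.012,0,85],
    [0,0,0,0,85]
  ]
}}

```text
time_s: 10.25
tcp_pos: [0.4651, 0.3665, -0.0205]
eef_rot: [[-0.986, -0.168, -0.0], [-0.168, 0.986, -0.0], [0.0, -0.0, -1.0]]
contact_force: [-0.5, 0.3, 0.6]
gripper_width: 0.0571
```

>>> {"method": "step_arm", "body": {
  "increments": [
    [0,0,-0.012,0,85],
    [0,0,0,0,85]
  ]
}}

```text
time_s: 10.45
tcp_pos: [0.4651, 0.3665, -0.022]
eef_rot: [[-0.986, -0.168, -0.0], [-0.168, 0.986, -0.0], [0.0, -0.0, -1.0]]
contact_force: [0.2, 0.3, -0.0]
gripper_width: 0.057
```

>>> {"method": "step_arm", "body": {
  "increments": [
    [0,0,-0.012,0,85],
    [0,0,0,0,85]
  ]
}}

```text
time_s: 10.65
tcp_pos: [0.4651, 0.3665, -0.0234]
eef_rot: [[-0.986, -0.168, -0.0], [-0.168, 0.986, -0.0], [0.0, -0.0, -1.0]]
contact_force: [-0.0, 0.1, 0.0]
gripper_width: 0.0569
```

Run:
```python
from h import *
c=shot('wrist','w6'); s=sensors.get_state()
print(s['tcp_pos'].round(4),s['contact_force'],s['gripper_width'])
crop('w6',130,400,120,320,3,'w6c')
```

```text
[ 0.4651  0.3665 -0.0234] [0.3444217  0.72976144 0.38932797] 0.05681480799674853
```

View pics/w6c.png

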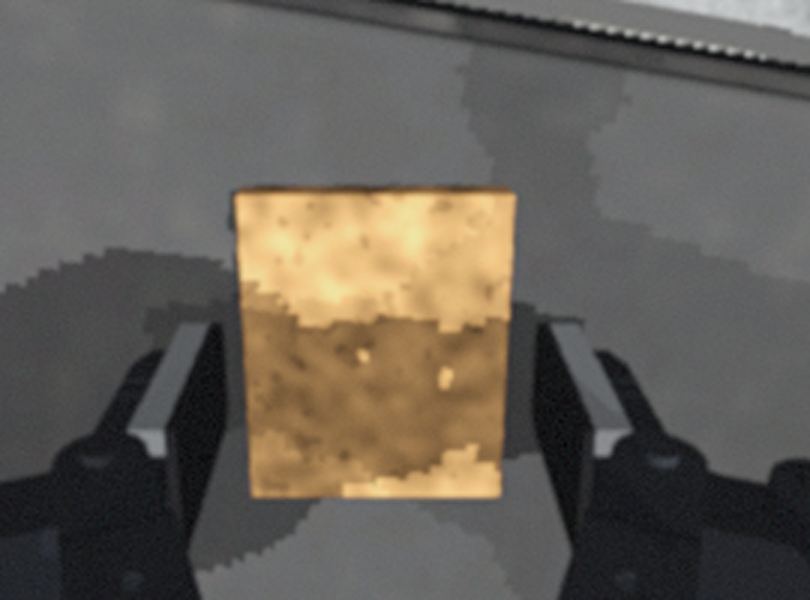

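>>> {"method": "step_arm", "body": {
  "increments": [
    [0,0,-0.03,0,85],
    [0,0,-0.015,0,85],
    [0,0,0,0,85]
  ]
}}

```text
time_s: 11.0
tcp_pos: [0.4649, 0.3663, -0.0291]
eef_rot: [[-0.986, -0.168, -0.001], [-0.168, 0.986, -0.0], [0.001, -0.0, -1.0]]
contact_force: [0.2, 0.2, 0.9]
gripper_width: 0.057
```

>>> {"method": "step_arm", "body": {
  "increments": [
    [0,0,-0.01,0,85],
    [0,0,0,0,85]
  ]
}}

```text
time_s: 11.2
tcp_pos: [0.4651, 0.3665, -0.03]
eef_rot: [[-0.986, -0.168, -0.0], [-0.168, 0.986, -0.0], [0.0, 0.0, -1.0]]
contact_force: [-0.7, 0.4, -0.0]
gripper_width: 0.057
```

>>> {"method": "step_arm", "body": {
  "increments": [
    [0,0,-0.01,0,85],
    [0,0,0,0,85]
  ]
}}

```text
time_s: 11.4
tcp_pos: [0.4651, 0.3665, -0.0312]
eef_rot: [[-0.986, -0.168, -0.0], [-0.168, 0.986, -0.0], [0.0, 0.0, -1.0]]
contact_force: [-0.0, 0.1, -0.4]
gripper_width: 0.0568
```

>>> {"method": "step_arm", "body": {
  "increments": [
    [0,0,-0.01,0,85],
    [0,0,0,0,85]
  ]
}}

```text
time_s: 11.6
tcp_pos: [0.4651, 0.3665, -0.0324]
eef_rot: [[-0.986, -0.168, -0.0], [-0.168, 0.986, -0.0], [0.0, -0.0, -1.0]]
contact_force: [-0.4, -1.2, 0.2]
gripper_width: 0.0568
```

Close now and see whether the fingers stop at about 50 mm.

>>> {"method": "step_arm", "body": {
  "increments": [
    [0,0,0,0,100],
    [0,0,0,0,130],
    [0,0,0,0,130],
    [0,0,0,0,130]
  ],
  "grip_force": 25
}}

```text
time_s: 12.0
tcp_pos: [0.4655, 0.3667, -0.0318]
eef_rot: [[-0.986, -0.168, 0.001], [-0.168, 0.986, 0.001], [-0.001, 0.0, -1.0]]
contact_force: [-0.6, 0.1, 3.8]
gripper_width: 0.0493
```

Run:
```python
from h import *
c=shot('wrist','w7'); s=sensors.get_state()
print(s['tcp_pos'].round(4),s['contact_force'],s['gripper_width'])
crop('w7',130,400,120,320,3,'w7c')
```

```text
[ 0.4655  0.3668 -0.0318] [-0.6449316  -0.09061923  3.69576546] 0.04923738173357315
```

View pics/w7c.png

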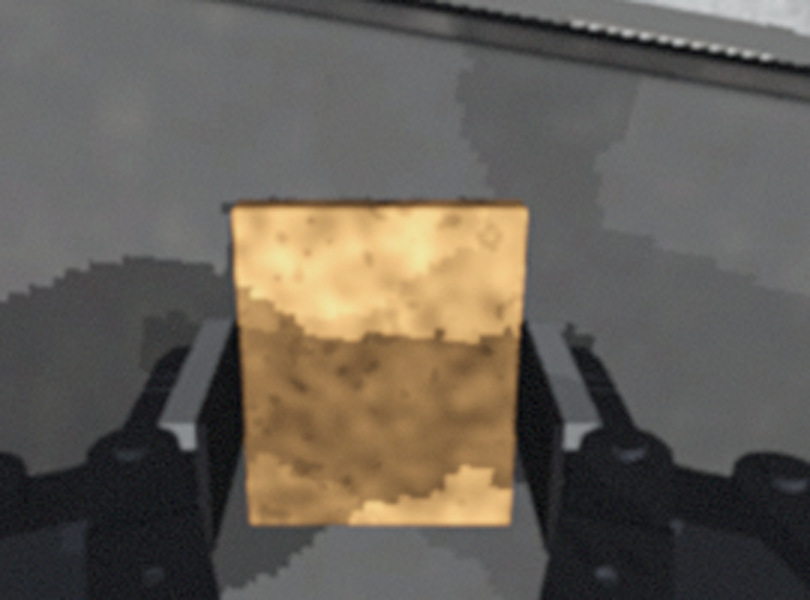

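Run:
```python
from h import *
c=load('top0')
for u,v,z in [(209,211,0),(270,207,0),(205,192,.17),(270,193,.17),(212,198,.45),(260,196,.45),(213,200,.17)]: print(u,v,z,plane(c,u,v,z).round(3))
```

```text
209 211 0 [0.527 0.233 0.   ]
270 207 0 [0.549 0.005 0.   ]
205 192 0.17 [0.578 0.229 0.17 ]
270 193 0.17 [0.581 0.016 0.17 ]
212 198 0.45 [0.529 0.175 0.45 ]
260 196 0.45 [0.537 0.057 0.45 ]
213 200 0.17 [0.552 0.202 0.17 ]
```

>>> {"method": "step_arm", "body": {
  "increments": [
    [0,0,0.04,0,130],
    [0,0,0.1,0,130],
    [0,0,0.3,0,130],
    [0,0,0.4,0,130],
    [0,0,0.4,0,130],
    [0,0,0,0,130]
  ]
}}

```text
time_s: 12.65
tcp_pos: [0.4696, 0.3693, 0.1247]
eef_rot: [[-0.986, -0.168, 0.013], [-0.168, 0.986, 0.008], [-0.014, 0.006, -1.0]]
contact_force: [0.8, 0.3, 1.2]
gripper_width: 0.0491
```

Run:
```python
from h import *
c=shot('wrist','w8'); s=sensors.get_state()
print(s['tcp_pos'].round(4),s['contact_force'],s['gripper_width'])
crop('w8',130,400,120,320,3,'w8c')
im=c['img'].astype(int);m=(im[...,0]-im[...,2]>50);print(rect(c,m,s['tcp_pos'][2]+.038))
```

```text
[0.4676 0.3681 0.1213] [ 0.77580447  0.18507107 -0.62716962] 0.04941048200191616
{'cen': array([468.1, 369.8]), 'rect': array([470.2, 370.2]), 'size': array([66.8, 51.3]), 'longang': 9.6, 'npx': 9932, 'px': (np.float64(256.2), np.float64(239.6))}
```

View pics/w8c.png

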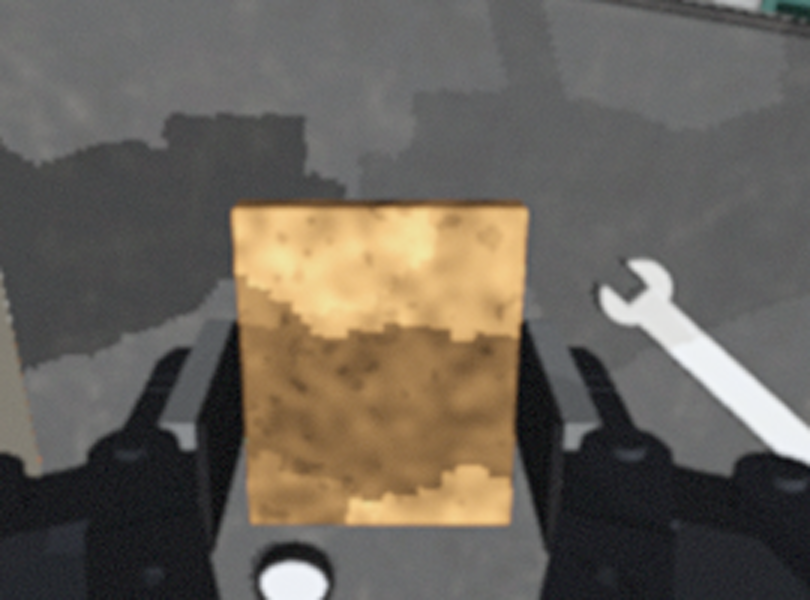

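>>> {"method": "step_arm", "body": {
  "increments": [
    [-0.02,-0.39,0,0.035,130],
    [-0.02,-0.39,0,0.035,130],
    [-0.02,-0.39,0,0.035,130],
    [-0.02,-0.39,0,0.035,130],
    [-0.02,-0.39,0,0.035,130],
    [-0.02,-0.39,0,0.035,130],
    [-0.02,-0.39,0,0.035,130],
    [-0.02,-0.39,0,0.035,130]
  ]
}}

```text
time_s: 13.5
tcp_pos: [0.4443, -0.0094, 0.1156]
eef_rot: [[-0.95, -0.311, -0.002], [-0.311, 0.95, 0.001], [0.002, 0.001, -1.0]]
contact_force: [0.9, -0.7, -0.4]
gripper_width: 0.0489
```

>>> {"method": "step_arm", "body": {
  "increments": [
    [0.15,-0.36,0,0.07,130],
    [0.15,-0.36,0,0.07,130],
    [0.15,-0.36,0,0.07,130],
    [0.14,-0.33,0,0.07,130],
    [0,-0.05,0,0,130],
    [0,0,0,0,130],
    [0,0,0,0,130]
  ]
}}

```text
time_s: 14.2
tcp_pos: [0.5153, -0.1816, 0.1155]
eef_rot: [[-0.895, -0.446, -0.003], [-0.446, 0.895, 0.002], [0.002, 0.003, -1.0]]
contact_force: [0.4, -0.2, -0.1]
gripper_width: 0.0493
```

Run:
```python
from h import *
s=sensors.get_state();R=s['eef_rot'];print(s['tcp_pos'].round(4),np.degrees(np.arctan2(R[1,0],R[0,0])).round(2)%360,s['contact_force'],s['gripper_width'],s['joints'].round(1))
c=shot('wrist','w9');t=shot('top','t9');sc=shot('scene','s9')
crop('s9',240,360,110,230,5,'s9c')
```

```text
[ 0.5153 -0.1816  0.1155] 206.47 [ 0.44391136 -0.15793027 -0.13747657] 0.04927097936189303 [ -26.7   17.1   97.4    0.    65.7 -143.2]
```

View pics/w9.png

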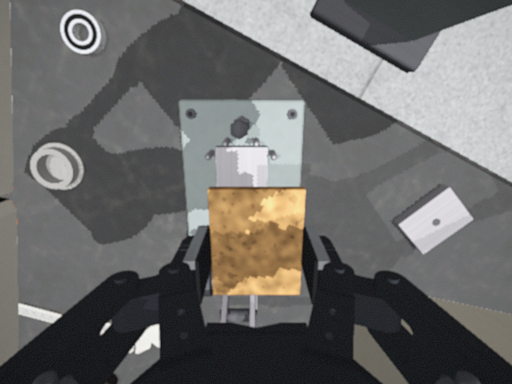

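View pics/s9c.png

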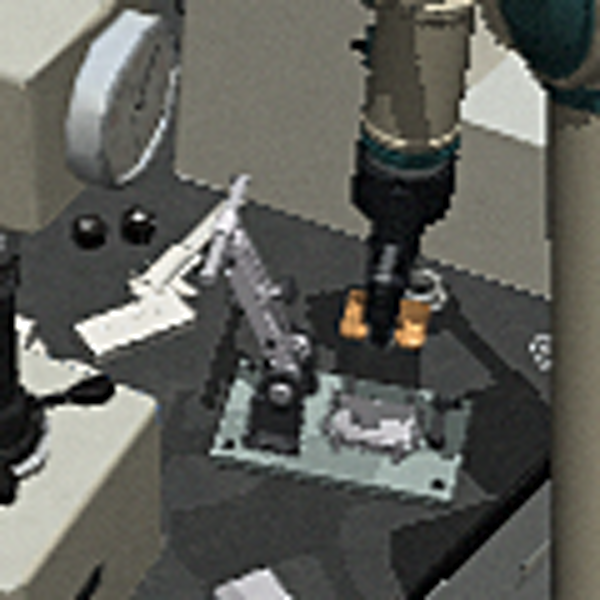

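Run:
```python
from h import *
crop('w9',170,320,90,190,5,'w9c')
```

```text
(no output)
```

View pics/w9c.png

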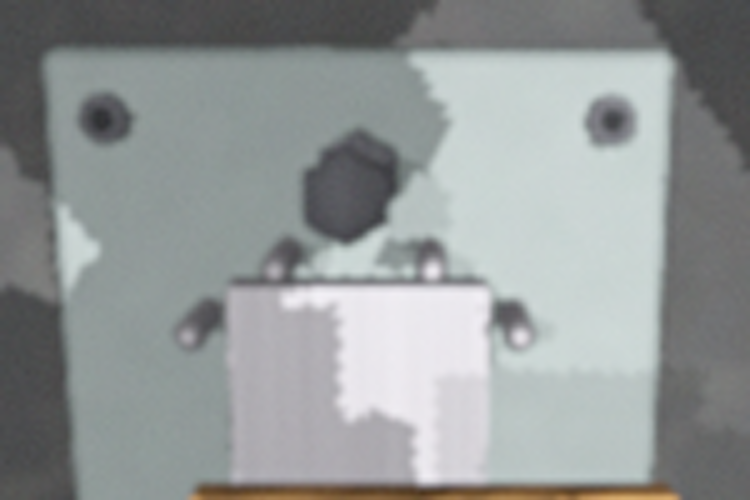

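```bash
cat >> h.py <<'E'
def fit(W,J):
    W=np.array(W);J=np.array(J);wm=W.mean(0);jm=J.mean(0)
    H=(J-jm).T@(W-wm);a=np.arctan2(H[0,1]-H[1,0],H[0,0]+H[1,1])
    R=np.array([[np.cos(a),-np.sin(a)],[np.sin(a),np.cos(a)]]);t=wm-R@jm
    return np.degrees(a),t,(W-(J@R.T+t))
E
python3 - <<'E'
from h import *
c=load('w9')
pts=[(46,50,-75,-60,.014),(673,50,-75,60,.014),(275,268,-37,-14,.04),(433,268,-37,14,.04),(188,335,-25,-30,.04),(518,335,-25,30,.04),(228,283,-32,-25,.026),(490,283,-32,25,.026)]
W=[plane(c,170+u/5,90+v/5,z)[:2]*1000 for u,v,_,_,z in pts];J=[p[2:4] for p in pts]
a,t,r=fit(W,J);print(a,t.round(2));print(r.round(1))
# held gasket
im=c['img'].astype(int);m=(im[...,0]-im[...,2]>50);print(rect(c,m,.1155+.038))
E
```

```text
26.225817406019218 [ 521.12 -192.93]
[[ 0.2  1.7]
 [ 1.  -0.5]
 [-0.2 -0.2]
 [-0.3 -0.1]
 [-0.1 -0.2]
 [ 0.  -0.7]
 [-0.4  0.3]
 [-0.2 -0.3]]
{'cen': array([ 512.8, -182.1]), 'rect': array([ 514.7, -181.1]), 'size': array([65.1, 50. ]), 'longang': 26.4, 'npx': 9887, 'px': (np.float64(256.3), np.float64(239.9))}
```

>>> {"method": "step_arm", "body": {
  "increments": [
    [0.053,-0.096,-0.2,0,130],
    [0,0,-0.3,0,130],
    [0,0,-0.25,0,130],
    [0,0,0,0,130],
    [0,0,0,0,130],
    [0,0,0,0,130]
  ]
}}

```text
time_s: 14.95
tcp_pos: [0.5246, -0.1948, 0.0284]
eef_rot: [[-0.895, -0.447, 0.003], [-0.447, 0.895, -0.001], [-0.002, -0.003, -1.0]]
contact_force: [-0.0, 0.1, -0.8]
gripper_width: 0.0492
```

Run:
```python
from h import *
s=sensors.get_state();R=s['eef_rot'];print(s['time_s'],s['tcp_pos'].round(4),np.degrees(np.arctan2(R[1,0],R[0,0])).round(2)%360,s['contact_force'],s['gripper_width'])
c=shot('wrist','w10')
im=c['img'].astype(int);m=(im[...,0]-im[...,2]>50);print(rect(c,m,s['tcp_pos'][2]+.038))
crop('w10',150,350,130,310,4,'w10c')
```

```text
14.95 [ 0.5246 -0.1948  0.0284] 206.52 [-0.04736802  0.11095369 -0.77159802] 0.04924614664956277
{'cen': array([ 522.1, -195.1]), 'rect': array([ 523.8, -194.1]), 'size': array([65.2, 50.5]), 'longang': 26.6, 'npx': 9899, 'px': (np.float64(256.2), np.float64(240.1))}
```

View pics/w10c.png

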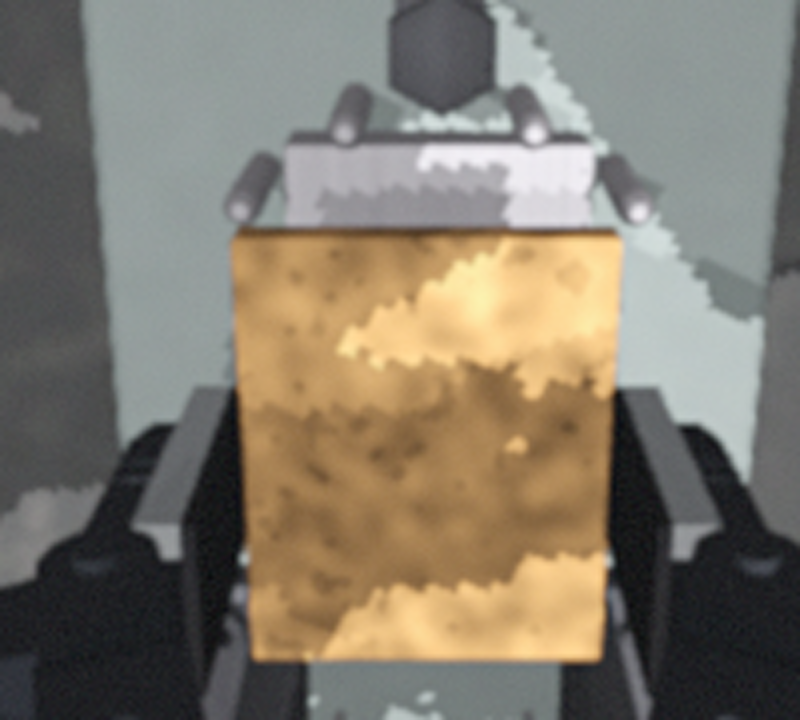

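>>> {"method": "step_arm", "body": {
  "increments": [
    [0,0,0,0,130],
    [0,0,0,0,130],
    [0,0,0,0,130]
  ]
}}

```text
time_s: 15.3
tcp_pos: [0.5235, -0.1947, 0.0272]
eef_rot: [[-0.895, -0.446, 0.001], [-0.446, 0.895, -0.0], [-0.001, -0.001, -1.0]]
contact_force: [0.2, -0.4, -0.7]
gripper_width: 0.0492
```

Run:
```python
from h import *
s=sensors.get_state();R=s['eef_rot'];print(s['time_s'],s['tcp_pos'].round(4),np.degrees(np.arctan2(R[1,0],R[0,0])).round(2)%360,s['contact_force'],s['gripper_width'])
c=shot('wrist','w11')
im=c['img'].astype(int);m=(im[...,0]-im[...,2]>50);print(rect(c,m,s['tcp_pos'][2]+.038))
crop('w11',190,330,130,200,5.5,'w11c')
```

```text
15.3 [ 0.5235 -0.1947  0.0272] 206.48 [ 0.17397328 -0.36512568 -0.71608423] 0.049221037839043844
{'cen': array([ 521. , -195.1]), 'rect': array([ 522.7, -194. ]), 'size': array([65.1, 50.4]), 'longang': 26.3, 'npx': 9897, 'px': (np.float64(256.3), np.float64(240.0))}
```

View pics/w11c.png

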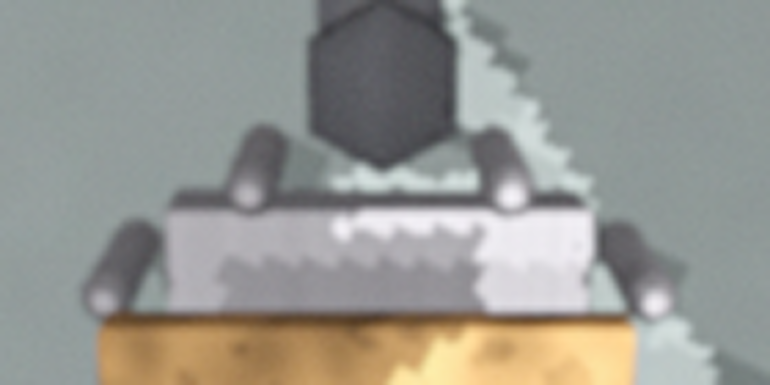

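Run:
```python
from h import *
c=load('w11');k=5.5
pts=[(248,190,-37,-14,.04),(512,192,-37,14,.04),(104,298,-25,-30,.04),(655,300,-25,30,.04),(168,208,-32,-25,.026),(592,208,-32,25,.026)]
W=[plane(c,190+u/k,130+v/k,z)[:2]*1000 for u,v,_,_,z in pts];J=[p[2:4] for p in pts]
a,t,r=fit(W,J);print(a,t.round(2));print(r.round(1))
```

```text
26.245914530155062 [ 521.17 -193.22]
[[-0.1 -0.2]
 [-0.  -0. ]
 [-0.1 -0. ]
 [-0.  -0.1]
 [ 0.   0.6]
 [ 0.3 -0.2]]
```

>>> {"method": "step_arm", "body": {
  "increments": [
    [0,0,-0.05,0,130],
    [0,0,0,0,130],
    [0,0,0,0,130],
    [0,0,0,0,130],
    [0,0,0,0,130]
  ]
}}

```text
time_s: 15.85
tcp_pos: [0.5232, -0.1946, 0.0205]
eef_rot: [[-0.895, -0.446, 0.0], [-0.446, 0.895, 0.0], [-0.0, 0.0, -1.0]]
contact_force: [-0.4, -0.7, 0.7]
gripper_width: 0.0492
```

Run:
```python
from h import *
s=sensors.get_state();R=s['eef_rot'];print(s['time_s'],s['tcp_pos'].round(4),np.degrees(np.arctan2(R[1,0],R[0,0])).round(2)%360,s['contact_force'],s['gripper_width'])
c=shot('wrist','w12')
im=c['img'].astype(int);m=(im[...,0]-im[...,2]>50);print(rect(c,m,s['tcp_pos'][2]+.038))
```

```text
15.85 [ 0.5232 -0.1946  0.0205] 206.48 [-0.35313465 -0.67068308  0.69177144] 0.049215097583743636
{'cen': array([ 520.8, -195. ]), 'rect': array([ 522.5, -193.9]), 'size': array([65.1, 50.4]), 'longang': 26.3, 'npx': 9891, 'px': (np.float64(256.3), np.float64(240.0))}
```

>>> {"method": "step_arm", "body": {
  "increments": [
    [-0.011,0.006,-0.03,0,130],
    [0,0,-0.04,0,130],
    [0,0,-0.04,0,130],
    [0,0,-0.03,0,130],
    [0,0,0,0,130],
    [0,0,0,0,130]
  ]
}}

```text
time_s: 16.5
tcp_pos: [0.5218, -0.1939, 0.0036]
eef_rot: [[-0.895, -0.446, -0.0], [-0.446, 0.895, 0.0], [0.0, 0.0, -1.0]]
contact_force: [0.3, -0.4, 0.6]
gripper_width: 0.0488
```

Run:
```python
from h import *
s=sensors.get_state();R=s['eef_rot'];print(s['time_s'],s['tcp_pos'].round(4),np.degrees(np.arctan2(R[1,0],R[0,0])).round(2)%360,s['contact_force'],s['gripper_width'])
c=shot('wrist','w13')
im=c['img'].astype(int);m=(im[...,0]-im[...,2]>50);print(rect(c,m,s['tcp_pos'][2]+.038))
crop('w13',150,350,130,310,4,'w13c')
```

```text
16.5 [ 0.5218 -0.1939  0.0036] 206.48 [ 0.26921879 -0.43902559  0.62348429] 0.04879554361103733
{'cen': array([ 519.1, -194.3]), 'rect': array([ 520.9, -193.4]), 'size': array([64.5, 49.9]), 'longang': 26.6, 'npx': 9863, 'px': (np.float64(256.3), np.float64(239.6))}
```

View pics/w13c.png

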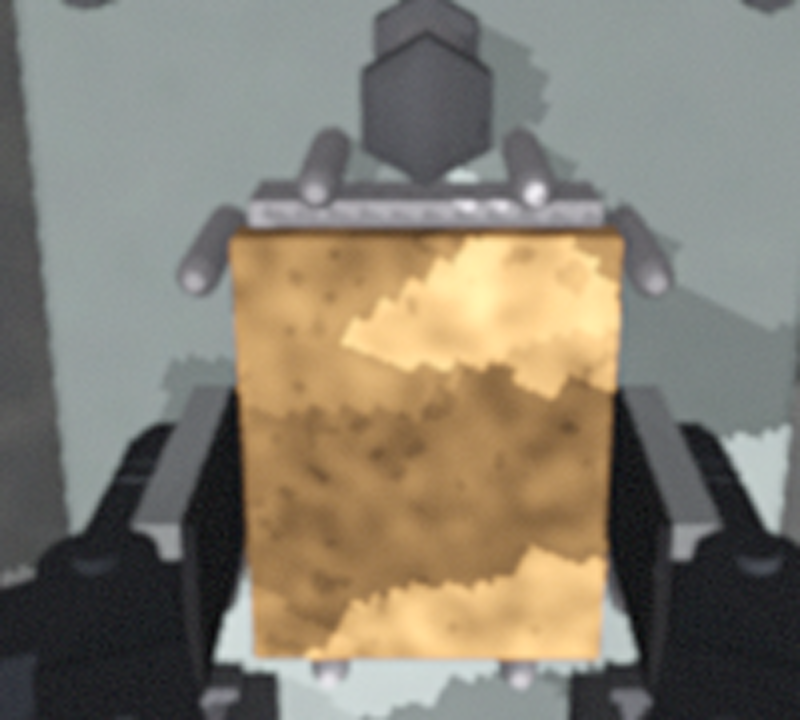

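>>> {"method": "step_arm", "body": {
  "increments": [
    [0,0,-0.02,0,130],
    [0,0,-0.02,0,130],
    [0,0,-0.02,0,130],
    [0,0,0,0,130],
    [0,0,0,0,130],
    [0,0,0,0,130]
  ]
}}

```text
time_s: 17.15
tcp_pos: [0.5219, -0.1939, -0.0034]
eef_rot: [[-0.895, -0.446, 0.0], [-0.446, 0.895, 0.0], [-0.0, -0.0, -1.0]]
contact_force: [1.2, -0.1, -0.9]
gripper_width: 0.0494
```

>>> {"method": "step_arm", "body": {
  "increments": [
    [0,0,-0.01,0,130],
    [0,0,0,0,130],
    [0,0,0,0,130]
  ]
}}

```text
time_s: 17.45
tcp_pos: [0.5218, -0.1939, -0.0047]
eef_rot: [[-0.895, -0.446, -0.0], [-0.446, 0.895, 0.0], [0.0, 0.0, -1.0]]
contact_force: [-0.4, 0.5, 0.3]
gripper_width: 0.0493
```

>>> {"method": "step_arm", "body": {
  "increments": [
    [0,0,-0.01,0,130],
    [0,0,0,0,130],
    [0,0,0,0,130]
  ]
}}

```text
time_s: 17.75
tcp_pos: [0.5219, -0.1939, -0.0058]
eef_rot: [[-0.895, -0.446, 0.0], [-0.446, 0.895, 0.0], [-0.0, -0.0, -1.0]]
contact_force: [-0.7, -1.0, -0.2]
gripper_width: 0.0491
```

>>> {"method": "step_arm", "body": {
  "increments": [
    [0,0,-0.007,0,130],
    [0,0,0,0,130]
  ]
}}

```text
time_s: 17.95
tcp_pos: [0.522, -0.1939, -0.0059]
eef_rot: [[-0.895, -0.446, 0.0], [-0.446, 0.895, -0.0], [-0.0, -0.0, -1.0]]
contact_force: [-0.6, 1.4, 5.6]
gripper_width: 0.0492
```

>>> {"method": "step_arm", "body": {
  "increments": [
    [0,0,0,0,90],
    [0,0,0,0,85],
    [0,0,0.02,0,85],
    [0,0,0.1,0,80],
    [0,0,0.3,0,80],
    [0,0,0.4,0,80],
    [0,0,0.25,0,80],
    [0,0,0,0,80]
  ]
}}

```text
time_s: 18.75
tcp_pos: [0.5254, -0.1956, 0.1277]
eef_rot: [[-0.895, -0.446, 0.01], [-0.446, 0.895, -0.005], [-0.007, -0.009, -1.0]]
contact_force: [0.1, 0.1, 0.1]
gripper_width: 0.0585
```

Run:
```python
from h import *
s=sensors.get_state();print(s['time_s'],s['tcp_pos'].round(4),s['contact_force'],s['gripper_width'])
c=shot('wrist','w14')
im=c['img'].astype(int);m=(im[...,0]-im[...,2]>50);print(rect(c,m,.032))
crop('w14',170,340,100,240,4.5,'w14c')
```

```text
18.75 [ 0.5254 -0.1956  0.1277] [0.12707774 0.06662681 0.1345948 ] 0.05853476952162176
{'cen': array([ 520.7, -193.8]), 'rect': array([ 521.8, -193.1]), 'size': array([65. , 50.2]), 'longang': 27.0, 'npx': 3111, 'px': (np.float64(260.1), np.float64(173.1))}
```

View pics/w14c.png

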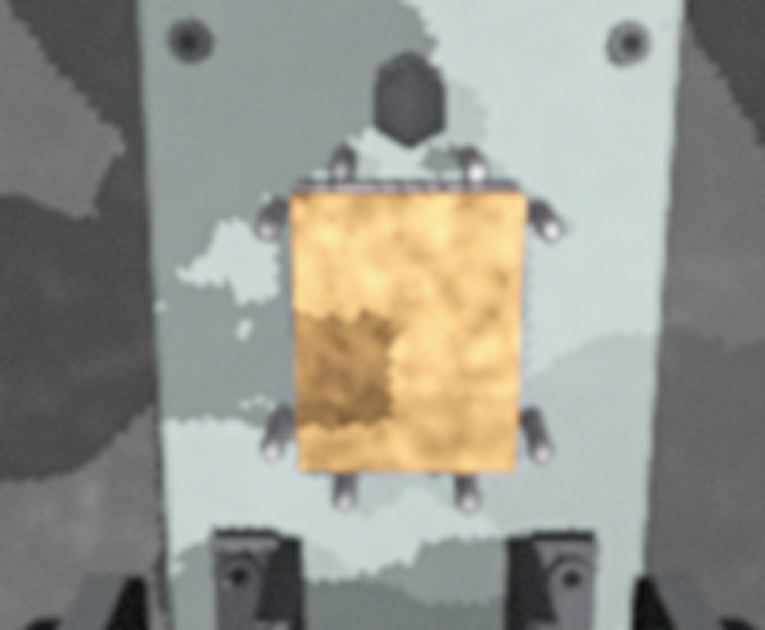

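>>> {"method": "step_arm", "body": {
  "increments": [
    [-0.15,0.2,0,-0.25,80],
    [-0.12,0.3,0,-0.265,80],
    [-0.08,0.3,0,-0.265,80],
    [-0.03,0.32,0,-0.265,80],
    [-0.02,0.33,0,-0.265,80],
    [0,0.31,0,-0.265,80],
    [0,0,0,0,80],
    [0,0,0,0,80]
  ]
}}

```text
time_s: 19.6
tcp_pos: [0.4729, 0.0179, 0.1209]
eef_rot: [[-0.936, 0.351, -0.002], [0.351, 0.936, -0.0], [0.002, -0.001, -1.0]]
contact_force: [0.3, -0.1, -0.4]
gripper_width: 0.0586
```

Run:
```python
from h import *
s=sensors.get_state();R=s['eef_rot'];print(s['time_s'],s['tcp_pos'].round(4),np.degrees(np.arctan2(R[1,0],R[0,0])).round(2)%360,s['gripper_width'])
c=shot('wrist','w15')
im=c['img'].astype(int);m=win(c,im.min(2)>120,150,370,90,260);print(rect(c,m,.012))
```

```text
19.6 [0.4729 0.0179 0.1209] 159.44 0.05857616910917534
{'cen': array([386.8, -15.7]), 'rect': array([380.2,  -1.5]), 'size': array([133.1,  42.2]), 'longang': 89.9, 'npx': 3191, 'px': (np.float64(191.9), np.float64(106.2))}
```

View pics/w15.png

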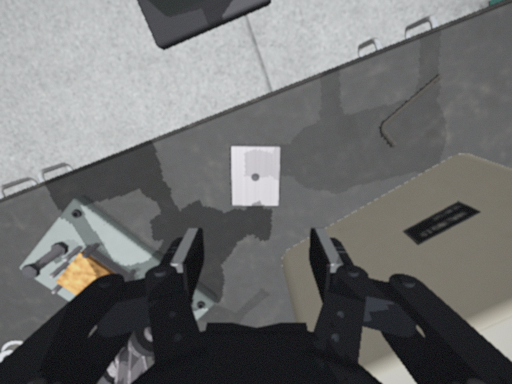

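Run:
```python
from h import *
c=load('w15')
im=c['img'].astype(int);m=win(c,im.min(2)>120,222,290,138,215);print(rect(c,m,.012))
for p,z in [((285,258),.17),((462,154),.17),((290,295),0.0),((285,258),.1)]: print(p,z,plane(c,*p,z).round(3))
```

```text
{'cen': array([473.6,  17.2]), 'rect': array([474.5,  16.8]), 'size': array([51.4, 66.1]), 'longang': -20.6, 'npx': 2933, 'px': (np.float64(255.0), np.float64(175.3))}
(285, 258) 0.17 [0.479 0.032 0.17 ]
(462, 154) 0.17 [0.456 0.123 0.17 ]
(290, 295) 0.0 [0.637 0.002 0.   ]
(285, 258) 0.1 [0.523 0.025 0.1  ]
```

Run:
```python
from h import *
c=load('w15')
for p,z in [((285,258),0),((462,154),0)]: print(p,z,plane(c,*p,z).round(3))
print(proj(c,[.549,.012,.17]),proj(c,[.549,.012,0]))
```

```text
(285, 258) 0 [0.585 0.013 0.   ]
(462, 154) 0 [0.532 0.23  0.   ]
[291.0509062  368.16626934] [273.82072127 232.88904648]
```

>>> {"method": "step_arm", "body": {
  "increments": [
    [0.013,-0.009,-0.3,0,80],
    [0,0,-0.35,0,80],
    [0,0,-0.3,0,80],
    [0,0,-0.12,0,80],
    [0,0,0,0,80],
    [0,0,0,0,80],
    [0,0,0,0,80]
  ]
}}

```text
time_s: 20.35
tcp_pos: [0.4766, 0.0155, -0.0057]
eef_rot: [[-0.935, 0.355, 0.002], [0.355, 0.935, -0.0], [-0.002, 0.001, -1.0]]
contact_force: [0.1, 0.3, 1.0]
gripper_width: 0.0581
```

Run:
```python
from h import *
s=sensors.get_state();R=s['eef_rot'];print(s['time_s'],s['tcp_pos'].round(4),np.degrees(np.arctan2(R[1,0],R[0,0])).round(2)%360,s['gripper_width'],s['contact_force'])
c=shot('wrist','w16')
crop('w16',130,400,120,320,3,'w16c')
```

```text
20.35 [ 0.4766  0.0155 -0.0057] 159.19 0.05808731072766419 [0.06907083 0.26493046 0.95056849]
```

View pics/w16c.png

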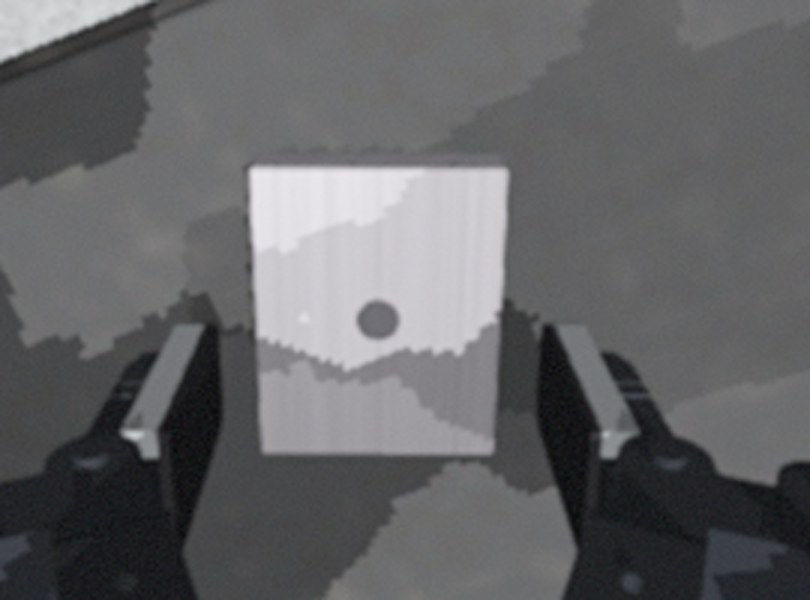

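>>> {"method": "step_arm", "body": {
  "increments": [
    [-0.01,0,-0.08,0,80],
    [0,0,-0.08,0,80],
    [0,0,-0.03,0,80],
    [0,0,0,0,80],
    [0,0,0,0,80]
  ]
}}

```text
time_s: 20.9
tcp_pos: [0.4741, 0.0163, -0.0297]
eef_rot: [[-0.935, 0.355, -0.0], [0.355, 0.935, 0.0], [0.0, 0.0, -1.0]]
contact_force: [-0.3, 0.7, 0.5]
gripper_width: 0.0583
```

Run:
```python
from h import *
s=sensors.get_state();R=s['eef_rot'];print(s['time_s'],s['tcp_pos'].round(4),np.degrees(np.arctan2(R[1,0],R[0,0])).round(2)%360,s['gripper_width'],s['contact_force'])
```

```text
20.9 [ 0.4741  0.0163 -0.0297] 159.24 0.05828570972452732 [-0.25586394  0.73139434  0.48597608]
```

Good position; close with more force and lift.

>>> {"method": "step_arm", "body": {
  "increments": [
    [0,0,0,0,100],
    [0,0,0,0,130],
    [0,0,0,0,130],
    [0,0,0,0,130]
  ],
  "grip_force": 50
}}

```text
time_s: 21.3
tcp_pos: [0.4745, 0.0162, -0.029]
eef_rot: [[-0.935, 0.355, 0.001], [0.355, 0.935, -0.0], [-0.001, 0.0, -1.0]]
contact_force: [-0.9, -0.5, 5.4]
gripper_width: 0.0484
```

>>> {"method": "step_arm", "body": {
  "increments": [
    [0,0,0.05,0,130],
    [0,0,0.1,0,130],
    [0,0,0.3,0,130],
    [0,0,0.35,0,130],
    [0,0,0.35,0,130],
    [0,0,0.1,0,130],
    [0,0,0,0,130]
  ]
}}

```text
time_s: 22.0
tcp_pos: [0.4758, 0.0161, 0.1227]
eef_rot: [[-0.935, 0.355, 0.005], [0.355, 0.935, -0.0], [-0.005, 0.001, -1.0]]
contact_force: [0.4, -0.1, -2.7]
gripper_width: 0.0482
```

Run:
```python
from h import *
s=sensors.get_state();R=s['eef_rot'];print(s['time_s'],s['tcp_pos'].round(4),np.degrees(np.arctan2(R[1,0],R[0,0])).round(2)%360,s['gripper_width'],s['contact_force'])
c=shot('wrist','w17')
crop('w17',130,400,120,320,3,'w17c')
```

```text
22.0 [0.4758 0.0161 0.1227] 159.23 0.04816180963198122 [ 0.40708583 -0.0850378  -2.73810758]
```

View pics/w17c.png

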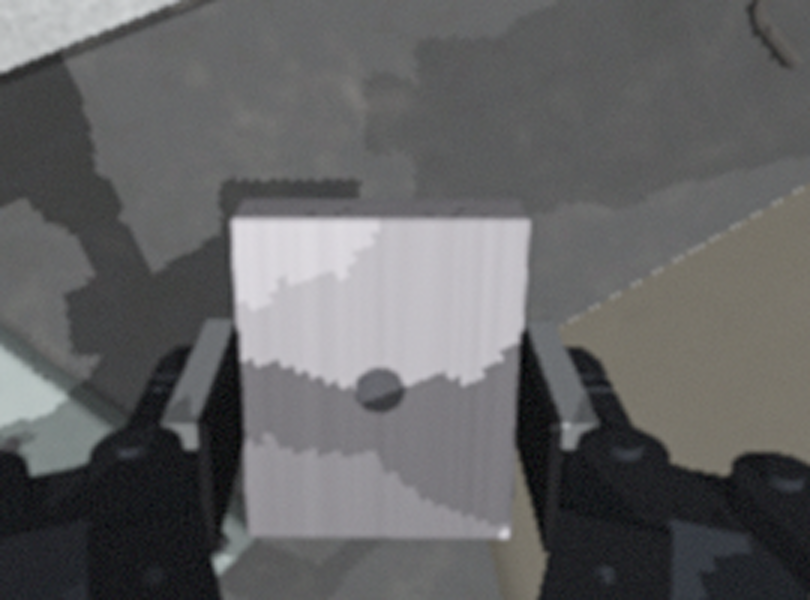

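>>> {"method": "step_arm", "body": {
  "increments": [
    [0,-0.31,0,0.261,130],
    [0.02,-0.33,0,0.261,130],
    [0.05,-0.32,0,0.261,130],
    [0.08,-0.3,0,0.261,130],
    [0.12,-0.28,0,0.261,130],
    [0.12,-0.21,0,0.262,130],
    [0,0,0,0,130],
    [0,0,0,0,130]
  ]
}}

```text
time_s: 22.85
tcp_pos: [0.5194, -0.1934, 0.118]
eef_rot: [[-0.898, -0.44, -0.005], [-0.44, 0.898, 0.003], [0.003, 0.005, -1.0]]
contact_force: [-0.9, 0.9, -3.4]
gripper_width: 0.0488
```

>>> {"method": "step_arm", "body": {
  "increments": [
    [0,0,-0.2,0,130],
    [0,0,-0.2,0,130],
    [0,0,-0.15,0,130],
    [0,0,0,0,130],
    [0,0,0,0,130],
    [0,0,0,0,130],
    [0,0,0,0,130],
    [0,0,0,0,130]
  ]
}}

```text
time_s: 23.65
tcp_pos: [0.5215, -0.1939, 0.0554]
eef_rot: [[-0.897, -0.442, 0.001], [-0.442, 0.897, -0.001], [-0.001, -0.001, -1.0]]
contact_force: [0.5, -0.3, -3.2]
gripper_width: 0.0482
```

Run:
```python
from h import *
s=sensors.get_state();R=s['eef_rot'];print(s['time_s'],s['tcp_pos'].round(4),np.degrees(np.arctan2(R[1,0],R[0,0])).round(2)%360,s['gripper_width'],s['contact_force'])
c=shot('wrist','w18')
crop('w18',150,350,130,310,4,'w18c')
```

```text
23.65 [ 0.5215 -0.1939  0.0554] 206.24 0.0482062238395019 [ 0.4671447  -0.26578656 -3.21782171]
```

View pics/w18c.png

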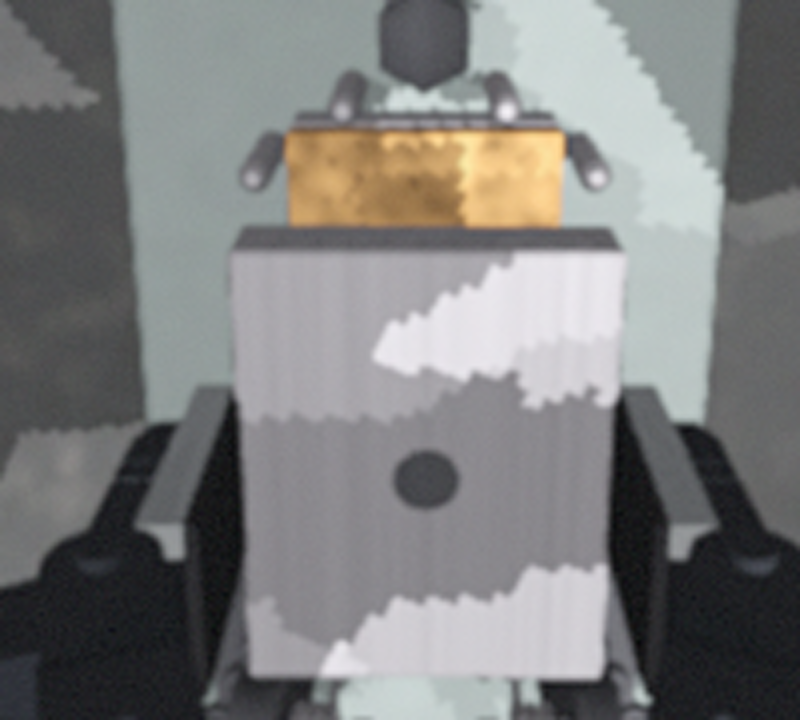

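Run:
```python
from h import *
c=load('w18');k=4
for z in [.0944,.0964,.0984]:
  print(z,plane(c,150+427/k,130+480/k,z)[:2]*1000, np.mean([plane(c,150+u/k,130+v/k,z)[:2]*1000 for u,v in [(232,250),(625,250),(250,678),(605,678)]],0))
k=4
pts=[(343,110,-37,-14,.04),(508,110,-37,14,.04),(250,178,-25,-30,.04),(599,178,-25,30,.04)]
W=[plane(c,150+u/k,130+v/k,z)[:2]*1000 for u,v,_,_,z in pts];J=[p[2:4] for p in pts]
a,t,r=fit(W,J);print(a,t.round(2))
```

```text
0.0944 [ 523.20887414 -191.88843901] [ 522.86429484 -191.9194292 ]
0.0964 [ 522.14835062 -192.41251082] [ 521.80896627 -192.44303379]
0.0984 [ 521.08782709 -192.93658263] [ 520.7536377  -192.96663839]
26.128551897754303 [ 521.32 -193.19]
```

>>> {"method": "step_arm", "body": {
  "increments": [
    [0,0,-0.12,0,130],
    [0,0,-0.12,0,130],
    [0,0,-0.1,0,130],
    [0,0,0,0,130],
    [0,0,0,0,130],
    [0,0,0,0,130],
    [0,0,0,0,130]
  ]
}}

```text
time_s: 24.4
tcp_pos: [0.5216, -0.194, 0.0144]
eef_rot: [[-0.897, -0.442, 0.001], [-0.442, 0.897, -0.001], [-0.001, -0.001, -1.0]]
contact_force: [0.5, 0.1, -2.7]
gripper_width: 0.0484
```

Run:
```python
from h import *
s=sensors.get_state();R=s['eef_rot'];print(s['time_s'],s['tcp_pos'].round(4),np.degrees(np.arctan2(R[1,0],R[0,0])).round(2)%360,s['gripper_width'],s['contact_force'])
c=shot('wrist','w19')
crop('w19',150,350,130,310,4,'w19c')
```

```text
24.4 [ 0.5216 -0.194   0.0144] 206.24 0.048417351329313595 [ 0.47905447  0.08853726 -2.67499192]
```

View pics/w19c.png

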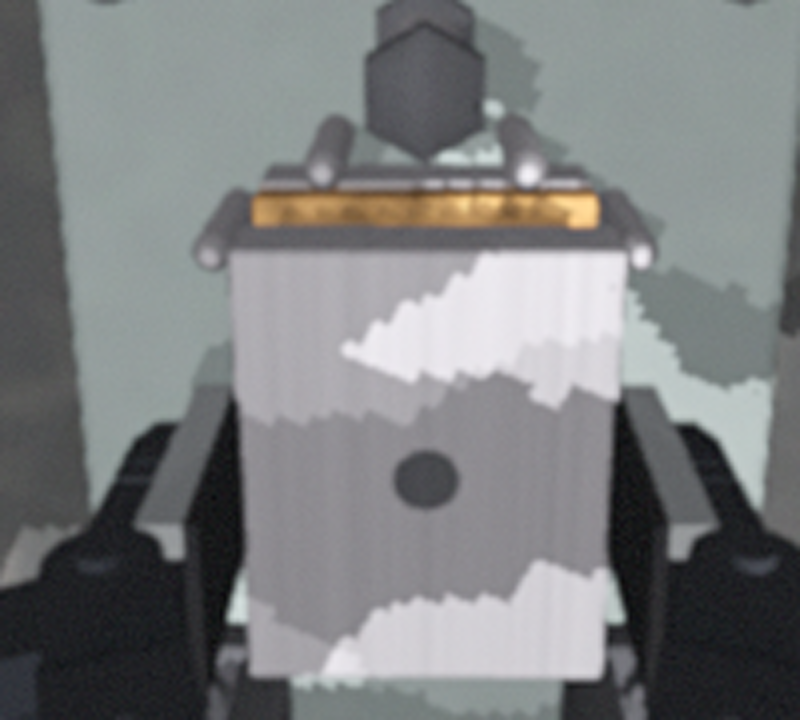

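>>> {"method": "step_arm", "body": {
  "increments": [
    [0,0,-0.02,0,130],
    [0,0,-0.02,0,130],
    [0,0,-0.02,0,130],
    [0,0,-0.015,0,130],
    [0,0,0,0,130],
    [0,0,0,0,130],
    [0,0,0,0,130]
  ]
}}

```text
time_s: 25.15
tcp_pos: [0.5211, -0.1938, 0.0048]
eef_rot: [[-0.897, -0.442, 0.0], [-0.442, 0.897, 0.0], [-0.0, -0.0, -1.0]]
contact_force: [-0.1, -0.9, -3.1]
gripper_width: 0.0484
```

>>> {"method": "step_arm", "body": {
  "increments": [
    [0,0,-0.008,0,130],
    [0,0,0,0,130],
    [0,0,0,0,130]
  ]
}}

```text
time_s: 25.45
tcp_pos: [0.521, -0.1937, 0.0038]
eef_rot: [[-0.897, -0.442, -0.0], [-0.442, 0.897, 0.0], [-0.0, 0.0, -1.0]]
contact_force: [-0.2, 0.6, -2.3]
gripper_width: 0.0486
```

>>> {"method": "step_arm", "body": {
  "increments": [
    [0,0,-0.008,0,130],
    [0,0,0,0,130],
    [0,0,0,0,130]
  ]
}}

```text
time_s: 25.75
tcp_pos: [0.5211, -0.1938, 0.0031]
eef_rot: [[-0.897, -0.442, 0.0], [-0.442, 0.897, -0.0], [-0.0, -0.0, -1.0]]
contact_force: [-1.0, -0.0, 0.1]
gripper_width: 0.0483
```

>>> {"method": "step_arm", "body": {
  "increments": [
    [0,0,-0.008,0,130],
    [0,0,0,0,130],
    [0,0,0,0,130]
  ]
}}

```text
time_s: 26.05
tcp_pos: [0.5211, -0.1938, 0.003]
eef_rot: [[-0.897, -0.442, 0.001], [-0.442, 0.897, -0.0], [-0.0, -0.001, -1.0]]
contact_force: [-2.0, 1.1, 7.6]
gripper_width: 0.0481
```

>>> {"method": "step_arm", "body": {
  "increments": [
    [0,0,0,0,95],
    [0,0,0,0,85],
    [0,0,0.02,0,85],
    [0,0,0.1,0,85],
    [0,0,0.3,0,85],
    [0,0,0.4,0,85],
    [0,0,0.3,0,85],
    [0,0,0,0,85]
  ]
}}

```text
time_s: 26.85
tcp_pos: [0.525, -0.1957, 0.143]
eef_rot: [[-0.897, -0.442, 0.012], [-0.442, 0.897, -0.006], [-0.008, -0.01, -1.0]]
contact_force: [-0.4, 0.4, 0.8]
gripper_width: 0.0567
```

Run:
```python
from h import *
s=sensors.get_state();R=s['eef_rot'];print(s['time_s'],s['tcp_pos'].round(4),s['gripper_width'],s['joints'].round(1))
c=shot('wrist','w20');t=shot('top','t20');sc=shot('scene','s20')
crop('w20',170,340,100,240,4.5,'w20c')
crop('t20',280,360,140,240,6,'t20c')
crop('s20',250,350,130,220,6,'s20c')
```

```text
26.85 [ 0.525  -0.1957  0.143 ] 0.05665070387625964 [ -27.6   16.4   94.2    0.    68.7 -143.8]
```

View pics/w20c.png

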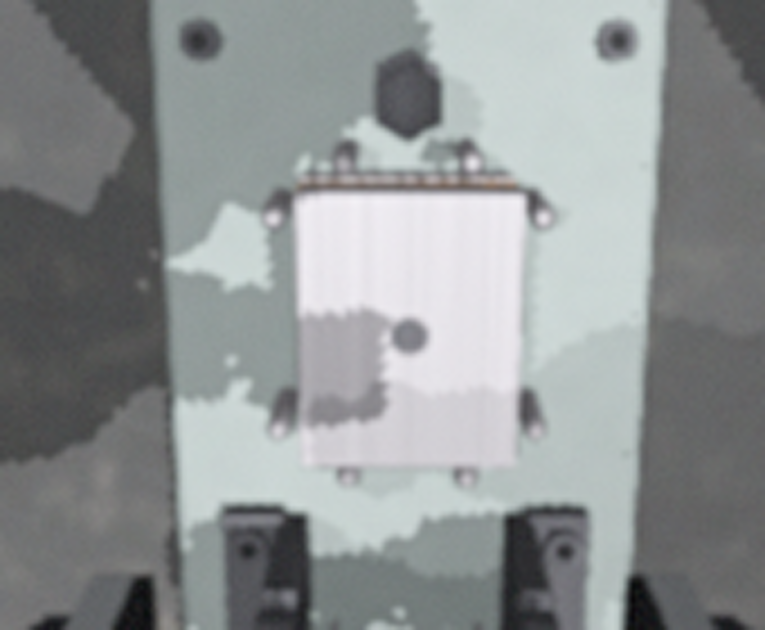

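View pics/t20c.png

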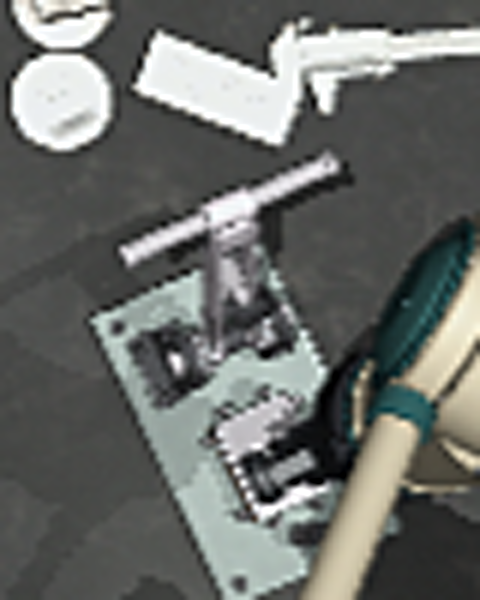

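View pics/s20c.png

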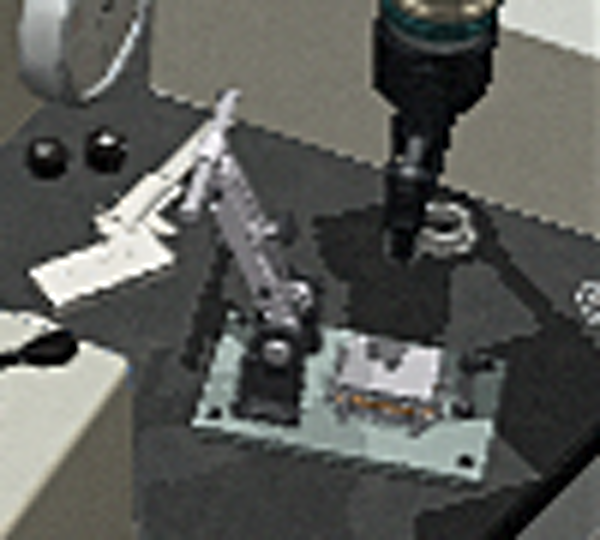

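Run:
```python
from h import *
for f in ['t20','top0']:
    c=load(f)
    print([ (plane(c,280+u/6,140+v/6,.2034)*1000).round(1) for u,v in [(122,255),(338,160),(232,205)]])
c=load('s20')
print(proj(c,[.6435,-.133,.2034]), 'seen about',250+210/6,130+140/6)
a=np.radians(26.2)
for y in (63,0,-63): print(y,proj(c,[.6435-y*.001*np.sin(a),-.133+y*.001*np.cos(a),.2034]))
```

```text
[array([614. , -79.1, 203.4]), array([ 669.8, -195.8,  203.4]), array([ 643.2, -138.3,  203.4])]
[array([614. , -79.1, 203.4]), array([ 669.8, -195.8,  203.4]), array([ 643.2, -138.3,  203.4])]
[284.49829353 155.08614769] seen about 285.0 153.33333333333334
63 [280.93315406 165.41716299]
0 [284.49829353 155.08614769]
-63 [287.90457216 145.21547724]
```

>>> {"method": "step_arm", "body": {
  "increments": [
    [0,0,0.35,-0.273,85],
    [0.05,0,0.35,-0.273,85],
    [0.1,0.02,0.25,-0.273,85],
    [0.12,0.028,0,-0.273,85],
    [0.12,0.028,0,-0.273,85],
    [0.12,0.028,0,-0.273,85],
    [0.12,0.028,0,-0.273,85],
    [0.12,0.028,0,-0.273,85]
  ]
}}

```text
time_s: 27.8
tcp_pos: [0.6106, -0.174, 0.2479]
eef_rot: [[-0.77, 0.638, -0.004], [0.638, 0.77, 0.002], [0.004, -0.001, -1.0]]
contact_force: [-0.1, 0.3, 0.8]
gripper_width: 0.0569
```

>>> {"method": "step_arm", "body": {
  "increments": [
    [0.12,0.028,0,-0.273,85],
    [0.12,0.028,0,-0.273,85],
    [0.12,0.028,0,-0.27,85],
    [0,0,0,0,85],
    [0,0,0,0,85],
    [0,0,0,0,85]
  ]
}}

```text
time_s: 28.4
tcp_pos: [0.6531, -0.1645, 0.2494]
eef_rot: [[-0.444, 0.896, -0.002], [0.896, 0.444, 0.0], [0.001, -0.002, -1.0]]
contact_force: [0.6, -0.3, 0.7]
gripper_width: 0.057
```

Run:
```python
from h import *
s=sensors.get_state();R=s['eef_rot'];print(s['time_s'],s['tcp_pos'].round(4),np.degrees(np.arctan2(R[1,0],R[0,0])).round(2)%360,s['gripper_width'],s['joints'].round(1))
c=shot('wrist','w21')
```

```text
28.4 [ 0.6531 -0.1645  0.2494] 116.33 0.056992504556696535 [-20.   23.5  67.9  -0.   88.7 -46.4]
```

View pics/w21.png

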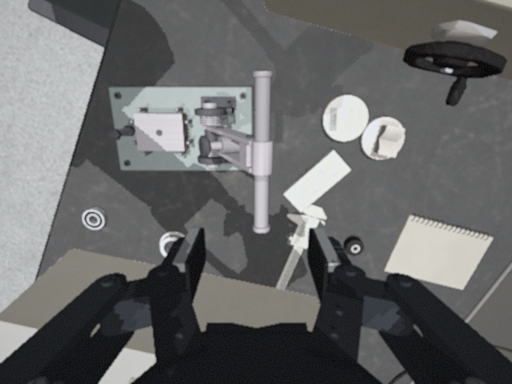

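Run:
```python
from h import *
c=load('w21'); 
a=np.radians(26.2);X=np.array([np.cos(a),np.sin(a)]);Y=np.array([-np.sin(a),np.cos(a)]);O=np.array([521.2,-193.2])
for p in [(262,74),(261,229),(261.5,157)]:
    w=plane(c,*p,.2034)[:2]*1000; print(w.round(1),'jig',((w-O)@X).round(1),((w-O)@Y).round(1))
w=np.array([653.1,-164.5]);print('tcp jig',(w-O)@X,(w-O)@Y)
```

```text
[615.9 -78.3] jig 135.6 61.3
[ 670.9 -190. ] jig 135.7 -63.2
[ 643.  -133.4] jig 135.7 -0.2
tcp jig 131.019596935167 -32.483306773577965
```

>>> {"method": "step_arm", "body": {
  "increments": [
    [0.049,-0.008,0,0,85],
    [0,0,-0.2,0,85],
    [0,0,-0.25,0,85],
    [0,0,-0.2,0,85],
    [0,0,-0.1,0,85],
    [0,0,0,0,85],
    [0,0,0,0,85],
    [0,0,0,0,85]
  ]
}}

```text
time_s: 29.25
tcp_pos: [0.6612, -0.1659, 0.1621]
eef_rot: [[-0.442, 0.897, 0.003], [0.897, 0.442, -0.001], [-0.002, 0.002, -1.0]]
contact_force: [-0.4, 0.6, 0.3]
gripper_width: 0.0569
```

Run:
```python
from h import *
s=sensors.get_state();R=s['eef_rot'];print(s['time_s'],s['tcp_pos'].round(4),s['gripper_width'],s['contact_force'])
a=np.radians(26.2);X=np.array([np.cos(a),np.sin(a)]);Y=np.array([-np.sin(a),np.cos(a)]);O=np.array([521.2,-193.2])
w=s['tcp_pos'][:2]*1000;print('tcp jig',(w-O)@X,(w-O)@Y)
c=shot('wrist','w22');sc=shot('scene','s22');crop('s22',250,350,100,200,6,'s22c')
```

```text
29.25 [ 0.6612 -0.1659  0.1621] 0.05688380269621386 [-0.38920269  0.62177601  0.34362266]
tcp jig 137.6863154078636 -37.28628757530486
```

View pics/w22.png

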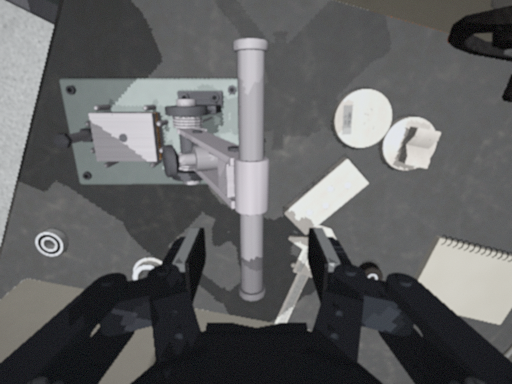

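View pics/s22c.png

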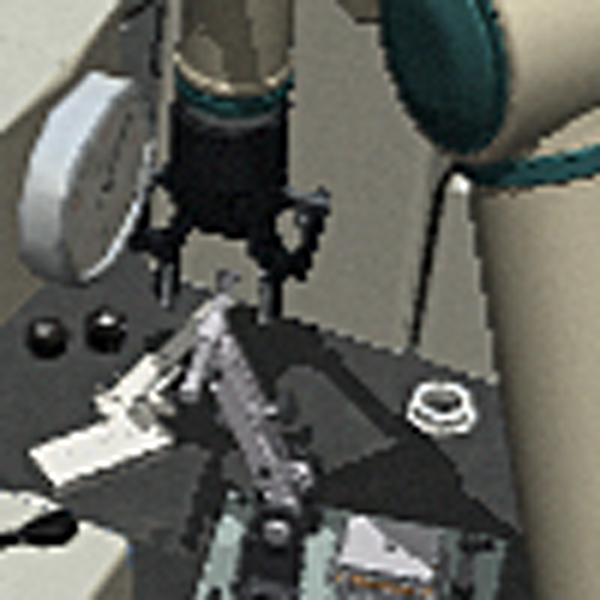

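>>> {"method": "step_arm", "body": {
  "increments": [
    [-0.015,-0.007,-0.04,0,85],
    [0,0,0,0,85],
    [0,0,0,0,130],
    [0,0,0,0,180],
    [0,0,0,0,255],
    [0,0,0,0,255],
    [0,0,0,0,255],
    [0,0,0,0,255]
  ],
  "grip_force": 60
}}

```text
time_s: 30.15
tcp_pos: [0.6585, -0.1662, 0.1556]
eef_rot: [[-0.442, 0.897, 0.001], [0.897, 0.442, 0.0], [-0.0, 0.001, -1.0]]
contact_force: [0.3, 0.2, 1.5]
gripper_width: 0.0097
```

Run:
```python
from h import *
s=sensors.get_state();R=s['eef_rot'];print(s['time_s'],s['tcp_pos'].round(4),s['gripper_width'],s['contact_force'],s['moment'])
a=np.radians(26.2);X=np.array([np.cos(a),np.sin(a)]);Y=np.array([-np.sin(a),np.cos(a)]);O=np.array([521.2,-193.2])
w=s['tcp_pos'][:2]*1000;print('tcp jig',(w-O)@X,(w-O)@Y)
c=shot('wrist','w23');crop('w23',150,370,130,310,3.6,'w23c');shot('scene','s23');crop('s23',250,350,100,200,6,'s23c')
```

```text
30.15 [ 0.6585 -0.1662  0.1556] 0.009683197608309192 [0.2536718  0.20143466 1.46029479] [ 0.01948454 -0.05072536 -0.04294536]
tcp jig 135.1411550031383 -36.41659642600052
```

View pics/w23c.png

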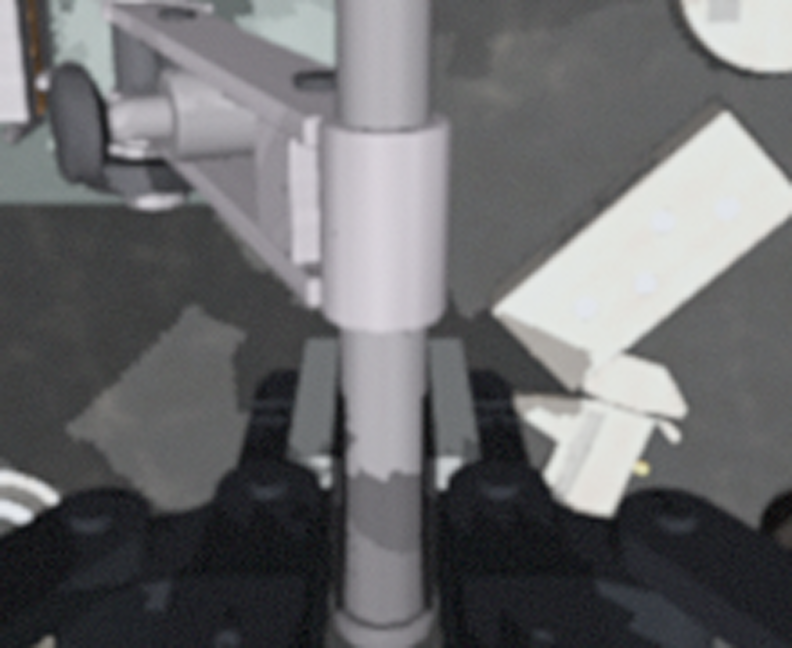

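View pics/s23c.png

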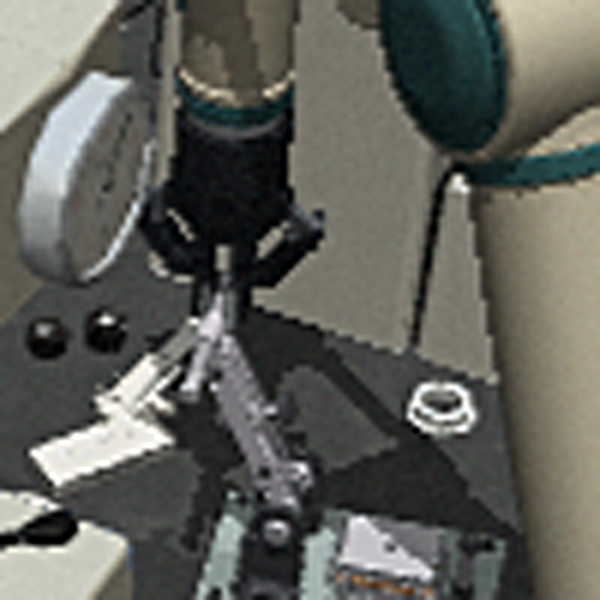

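Run:
```python
import numpy as np
ph=np.radians(np.linspace(115,0.4,41));
x=75-145*np.cos(ph);z=72+145*np.sin(ph);a=np.radians(26.2)
cum=np.round(np.c_[(x-x[0])*np.cos(a),(x-x[0])*np.sin(a),z-z[0]]/120,3)
d=np.diff(cum,axis=0).round(3)
for k in range(0,40,8): print([[*map(float,r),0,255] for r in d[k:k+8]], 'end jig x,z',x[k+8].round(1),z[k+8].round(1))
```

```text
[[-0.05, -0.024, 0.024, 0, 255], [-0.05, -0.025, 0.022, 0, 255], [-0.052, -0.026, 0.018, 0, 255], [-0.052, -0.026, 0.016, 0, 255], [-0.053, -0.026, 0.012, 0, 255], [-0.054, -0.026, 0.01, 0, 255], [-0.054, -0.026, 0.007, 0, 255], [-0.054, -0.027, 0.003, 0, 255]] end jig x,z 80.3 216.9
[[-0.054, -0.027, 0.001, 0, 255], [-0.054, -0.026, -0.002, 0, 255], [-0.054, -0.027, -0.006, 0, 255], [-0.054, -0.026, -0.008, 0, 255], [-0.053, -0.027, -0.011, 0, 255], [-0.053, -0.026, -0.015, 0, 255], [-0.052, -0.025, -0.017, 0, 255], [-0.051, -0.025, -0.02, 0, 255]] end jig x,z 23.4 207.5
[[-0.05, -0.025, -0.023, 0, 255], [-0.049, -0.024, -0.025, 0, 255], [-0.048, -0.024, -0.029, 0, 255], [-0.047, -0.023, -0.031, 0, 255], [-0.045, -0.022, -0.033, 0, 255], [-0.043, -0.021, -0.036, 0, 255], [-0.042, -0.021, -0.039, 0, 255], [-0.04, -0.019, -0.04, 0, 255]] end jig x,z -25.3 176.7
[[-0.038, -0.019, -0.043, 0, 255], [-0.036, -0.018, -0.045, 0, 255], [-0.035, -0.017, -0.047, 0, 255], [-0.032, -0.016, -0.049, 0, 255], [-0.029, -0.014, -0.05, 0, 255], [-0.028, -0.014, -0.052, 0, 255], [-0.025, -0.012, -0.054, 0, 255], [-0.023, -0.011, -0.055, 0, 255]] end jig x,z -58.2 129.4
[[-0.02, -0.01, -0.056, 0, 255], [-0.018, -0.009, -0.057, 0, 255], [-0.015, -0.007, -0.058, 0, 255], [-0.012, -0.007, -0.059, 0, 255], [-0.01, -0.004, -0.059, 0, 255], [-0.007, -0.004, -0.06, 0, 255], [-0.005, -0.002, -0.06, 0, 255], [-0.001, -0.001, -0.061, 0, 255]] end jig x,z -70.0 73.0
```

>>> {"method": "step_arm", "body": {
  "increments": [
    [-0.05,-0.024,0.024,0,255],
    [-0.05,-0.025,0.022,0,255],
    [-0.052,-0.026,0.018,0,255],
    [-0.052,-0.026,0.016,0,255],
    [-0.053,-0.026,0.012,0,255],
    [-0.054,-0.026,0.01,0,255],
    [-0.054,-0.026,0.007,0,255],
    [-0.054,-0.027,0.003,0,255]
  ]
}}

```text
time_s: 31.05
tcp_pos: [0.6074, -0.1914, 0.1689]
eef_rot: [[-0.442, 0.897, 0.0], [0.897, 0.442, -0.0], [-0.0, 0.0, -1.0]]
contact_force: [2.8, -0.5, -2.5]
gripper_width: 0.0102
```

```bash
cat >> h.py <<'E'
def st():
    s=sensors.get_state();a=np.radians(26.2);X=np.array([np.cos(a),np.sin(a)]);Y=np.array([-np.sin(a),np.cos(a)]);O=np.array([521.2,-193.2])
    w=s['tcp_pos'][:2]*1000;x=(w-O)@X;y=(w-O)@Y;z=s['tcp_pos'][2]*1000
    hx,hz=x+1.2,z+47.8
    print('t',s['time_s'],'handle est',hx.round(1),y.round(1),hz.round(1),'r',np.hypot(hx-75,hz-72).round(1),'phi',np.degrees(np.arctan2(hz-72,75-hx)).round(1),'w',s['gripper_width'].round(4),'F',s['contact_force'].round(1),'M',s['moment'].round(2))
E
python3 -c "from h import *;st()"
```

```text
Traceback (most recent call last):
  File "h.py", line 42, in st
    print('t',s['time_s'],'handle est',hx.round(1),y.round(1),hz.round(1),'r',np.hypot(hx-75,hz-72).round(1),'phi',np.degrees(np.arctan2(hz-72,75-hx)).round(1),'w',s['gripper_width'].round(4),'F',s['contact_force'].round(1),'M',s['moment'].round(2))
                                                                                                                                                                    ^^^^^^^^^^^^^^^^^^^^^^^^
AttributeError: 'float' object has no attribute 'round'
```

Forces are low and the bar is following. I'll continue.

```bash
sed -i "s/s\['gripper_width'\].round(4)/round(s['gripper_width'],4)/" h.py; python3 -c "from h import *;st()"
```

```text
t 31.05 handle est 79.4 -36.5 216.7 r 144.7 phi 91.7 w 0.0102 F [ 2.8 -0.5 -2.5] M [ 0.06 -0.38 -0.03]
```

>>> {"method": "step_arm", "body": {
  "increments": [
    [-0.054,-0.027,0.001,0,255],
    [-0.054,-0.026,-0.002,0,255],
    [-0.054,-0.027,-0.006,0,255],
    [-0.054,-0.026,-0.008,0,255],
    [-0.053,-0.027,-0.011,0,255],
    [-0.053,-0.026,-0.015,0,255],
    [-0.052,-0.025,-0.017,0,255],
    [-0.051,-0.025,-0.02,0,255]
  ]
}}

```text
time_s: 31.85
tcp_pos: [0.5569, -0.2163, 0.1591]
eef_rot: [[-0.442, 0.897, 0.001], [0.897, 0.442, 0.0], [-0.0, 0.001, -1.0]]
contact_force: [5.7, -0.1, -4.8]
gripper_width: 0.0102
```

```bash
python3 -c "from h import *;st()"
```

```text
t 31.85 handle est 23.1 -36.5 206.9 r 144.6 phi 69.0 w 0.0102 F [ 5.7 -0.1 -4.8] M [-0.12 -0.88 -0.09]
```

>>> {"method": "step_arm", "body": {
  "increments": [
    [-0.05,-0.025,-0.023,0,255],
    [-0.049,-0.024,-0.025,0,255],
    [-0.048,-0.024,-0.029,0,255],
    [-0.047,-0.023,-0.031,0,255],
    [-0.045,-0.022,-0.033,0,255],
    [-0.043,-0.021,-0.036,0,255],
    [-0.042,-0.021,-0.039,0,255],
    [-0.04,-0.019,-0.04,0,255]
  ]
}}

```text
time_s: 32.65
tcp_pos: [0.5145, -0.2373, 0.129]
eef_rot: [[-0.442, 0.897, 0.004], [0.897, 0.442, 0.001], [-0.001, 0.004, -1.0]]
contact_force: [6.7, 1.8, -3.9]
gripper_width: 0.01
```

```bash
python3 -c "from h import *;st()"
```

```text
t 32.65 handle est -24.2 -36.6 176.8 r 144.3 phi 46.6 w 0.01 F [ 6.7  1.8 -3.9] M [ 0.17 -1.16 -0.09]
```

>>> {"method": "step_arm", "body": {
  "increments": [
    [-0.038,-0.019,-0.043,0,255],
    [-0.036,-0.018,-0.045,0,255],
    [-0.035,-0.017,-0.047,0,255],
    [-0.032,-0.016,-0.049,0,255],
    [-0.029,-0.014,-0.05,0,255],
    [-0.028,-0.014,-0.052,0,255],
    [-0.025,-0.012,-0.054,0,255],
    [-0.023,-0.011,-0.055,0,255]
  ]
}}

```text
time_s: 33.45
tcp_pos: [0.4853, -0.2518, 0.0823]
eef_rot: [[-0.442, 0.897, 0.004], [0.897, 0.442, 0.0], [-0.002, 0.004, -1.0]]
contact_force: [5.2, 2.7, 0.1]
gripper_width: 0.01
```

```bash
python3 -c "from h import *;st();c=shot('scene','s24');crop('s24',260,360,110,220,5,'s24c');shot('wrist','w24')"
```

```text
t 33.45 handle est -56.9 -36.7 130.1 r 144.1 phi 23.8 w 0.01 F [5.2 2.7 0.1] M [ 0.4  -0.95 -0.08]
```

View pics/s24c.png

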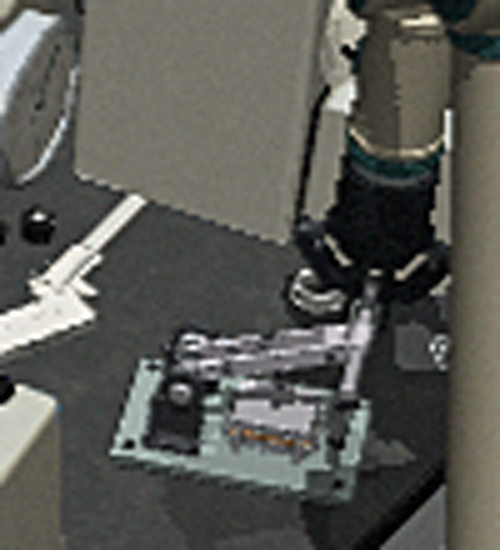

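View pics/w24.png

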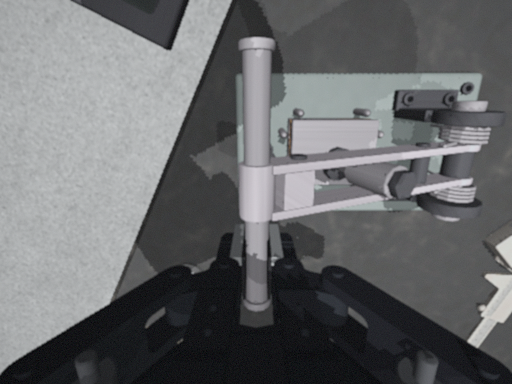

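>>> {"method": "step_arm", "body": {
  "increments": [
    [-0.02,-0.01,-0.056,0,255],
    [-0.018,-0.009,-0.057,0,255],
    [-0.015,-0.007,-0.058,0,255],
    [-0.012,-0.007,-0.059,0,255],
    [-0.01,-0.004,-0.059,0,255],
    [-0.007,-0.004,-0.06,0,255],
    [-0.005,-0.002,-0.05,0,255],
    [-0.001,-0.001,-0.03,0,255]
  ]
}}

```text
time_s: 34.35
tcp_pos: [0.4744, -0.2572, 0.0311]
eef_rot: [[-0.442, 0.897, 0.003], [0.897, 0.442, 0.0], [-0.001, 0.003, -1.0]]
contact_force: [4.3, 2.5, 5.1]
gripper_width: 0.0102
```

```bash
python3 -c "from h import *;st()"
```

```text
t 34.35 handle est -69.0 -36.8 78.9 r 144.2 phi 2.7 w 0.0102 F [4.3 2.5 5.1] M [ 0.5  -0.63 -0.  ]
```

>>> {"method": "step_arm", "body": {
  "increments": [
    [0,0,-0.02,0,255],
    [0,0,-0.02,0,255],
    [0,0,0,0,255],
    [0,0,0,0,255]
  ]
}}

```text
time_s: 34.75
tcp_pos: [0.4743, -0.2573, 0.0269]
eef_rot: [[-0.442, 0.897, 0.003], [0.897, 0.442, -0.0], [-0.001, 0.002, -1.0]]
contact_force: [4.1, 3.0, 6.1]
gripper_width: 0.0099
```

```bash
python3 -c "from h import *;st()"
```

```text
t 34.75 handle est -69.2 -36.8 74.7 r 144.2 phi 1.1 w 0.0099 F [4.1 3.  6.1] M [ 0.42 -0.54  0.02]
```

>>> {"method": "step_arm", "body": {
  "increments": [
    [0,0,-0.015,0,255],
    [0,0,0,0,255],
    [0,0,0,0,255]
  ]
}}

```text
time_s: 35.05
tcp_pos: [0.4742, -0.2573, 0.0253]
eef_rot: [[-0.442, 0.897, 0.003], [0.897, 0.442, -0.0], [-0.002, 0.002, -1.0]]
contact_force: [3.7, 2.4, 6.9]
gripper_width: 0.01
```

>>> {"method": "step_arm", "body": {
  "increments": [
    [0,0,-0.015,0,255],
    [0,0,0,0,255],
    [0,0,0,0,255]
  ]
}}

```text
time_s: 35.35
tcp_pos: [0.4742, -0.2573, 0.0237]
eef_rot: [[-0.442, 0.897, 0.003], [0.897, 0.442, -0.0], [-0.002, 0.002, -1.0]]
contact_force: [3.2, 3.6, 8.5]
gripper_width: 0.0097
```

>>> {"method": "step_arm", "body": {
  "increments": [
    [0,0,-0.015,0,255],
    [0,0,0,0,255],
    [0,0,0,0,255]
  ]
}}

```text
time_s: 35.65
tcp_pos: [0.4743, -0.2573, 0.0228]
eef_rot: [[-0.442, 0.897, 0.003], [0.897, 0.442, -0.001], [-0.002, 0.003, -1.0]]
contact_force: [0.9, 4.2, 14.5]
gripper_width: 0.0098
```

```bash
python3 -c "from h import *;st()"
```

```text
t 35.65 handle est -69.2 -36.9 70.6 r 144.2 phi -0.5 w 0.0098 F [ 0.9  4.2 14.5] M [ 0.63 -0.15  0.04]
```

>>> {"method": "step_arm", "body": {
  "increments": [
    [0,0,-0.01,0,255],
    [0,0,0,0,255],
    [0,0,0,0,255],
    [0,0,0,0,255]
  ]
}}

```text
time_s: 36.05
tcp_pos: [0.4744, -0.2574, 0.0223]
eef_rot: [[-0.442, 0.897, 0.004], [0.897, 0.442, -0.001], [-0.002, 0.003, -1.0]]
contact_force: [1.0, 4.7, 18.5]
gripper_width: 0.0099
```

```bash
python3 -c "
from h import *;st();shot('scene','s25');crop('s25',260,360,130,220,6,'s25c');shot('wrist','w25');t=shot('top','t25');st()
c=load('t25');im=c['img'].astype(int)
for n,w in [('spanner',(105,150,182,222)),('loupe lens',(170,184,166,182))]:
  for f in ['top0','t25']:
    d=load(f);i=d['img'].astype(int);print(n,f,rect(d,win(d,i.min(2)>150,*w),.006))
"
```

```text
t 36.05 handle est -69.2 -36.9 70.1 r 144.2 phi -0.7 w 0.0099 F [ 1.   4.7 18.5] M [0.75 0.04 0.05]
t 36.2 handle est -69.2 -36.9 70.1 r 144.2 phi -0.7 w 0.01 F [ 0.5  5.  19.3] M [ 0.8  -0.07  0.03]
spanner top0 {'cen': array([549.8, 539. ]), 'rect': array([547. , 538.5]), 'size': array([166.6,  30. ]), 'longang': 56.4, 'npx': 189, 'px': (np.float64(126.8), np.float64(202.4))}
spanner t25 {'cen': array([550. , 539.3]), 'rect': array([549.4, 536.8]), 'size': array([166. ,  31.4]), 'longang': 58.3, 'npx': 192, 'px': (np.float64(126.7), np.float64(202.4))}
loupe lens top0 {'cen': array([663.3, 365. ]), 'rect': array([663. , 365.2]), 'size': array([24.6, 23.8]), 'longang': 47.1, 'npx': 40, 'px': (np.float64(175.6), np.float64(173.9))}
loupe lens t25 {'cen': array([663.3, 365. ]), 'rect': array([663. , 365.2]), 'size': array([24.6, 23.8]), 'longang': 47.1, 'npx': 40, 'px': (np.float64(175.6), np.float64(173.9))}
```

View pics/s25c.png

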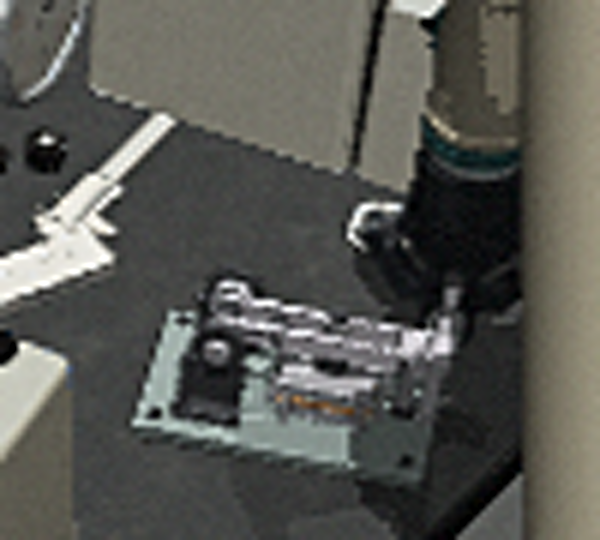

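View pics/w25.png

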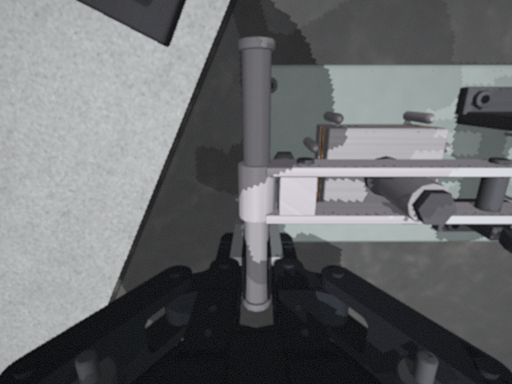

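```bash
python3 -c "
from h import *;print(job_done());st()"
```

```text
the job is handed in; nothing more can be done
None
the job is handed in; nothing more can be done
```

The job is handed in at about 36 s of the 72 s allowed. The cork gasket and the platen are in the jig, and the arm is held on its stop by the handle. No verdict was reported.

- **Stack:** I laid the gasket on the anvil and the platen on top, lowering each one until it touched and then letting go. The wrist camera put the gasket's centre within 1 mm of the anvil's centre after I let go. The platen was within 1 mm just before it was lowered, and afterwards it lay flat between all eight pins.
- **Arm:** I took the handle on its −y side, about 36 mm from the middle, and swung it over. On the stop the resistance rose sharply to about 19 N with the arm level, at an estimated −0.7°. The grip is set to 60 N. The foot's own force could not be measured.
- **Bystanders:** the spanner and loupe were unmoved in the top view. I did not measure the bearing at the end, but the gripper never came down near it.
- **What disagreed:**
  - The real fingertips stood about 30 mm behind the reported tool point, more than the description gives. My first two closes passed over the gasket without touching it, and I then found the height by touch.
  - The top and scene cameras disagreed by 3–4 mm in y, so I placed both parts by the wrist camera.
  - The gripper reads about 1–2 mm narrow.

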